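# Square two blanks in a leaf drill jig

## Robot

A 6-joint arm with a two-finger parallel gripper is mounted at the origin on a cart in front of the work surface, level with it; the furniture and walls round the work are solid. World frame = base frame: x ahead of the robot, y to its left, z up, the work surface at z = 0. Lengths are in mm, angles in rad, forces in N, time in s.
With the tool pointing down it reaches from about 350 to 875 mm from the base axis. Payload 4.2 kg.
Tool frame: the origin (TCP) lies midway between the tips of the shut fingers; the grasp point (between the pads) lies 19 mm behind it; y points along the fingers, x is the direction in which the jaws open and shut, and the axes are right-handed (so a half turn about y gives the same grasp; the last joint's range is limited). The gripper opens to 85 mm and grips with 20 to 120 N. Pads are 22 mm wide; open, the fingers measure 114 mm over their backs; the gripper's body (76 mm by 85 mm) begins 54 mm behind the grasp point. The pads swing forward as they close: fully open they stand 13 mm farther back than shut.
Start: joints at [0.259, 0.385, 0.008, 0, -1.194, -0.259], TCP at [624.979, 0.025, 231.312] pointing down, gripper open.
Joint ranges: [-3.14, 3.14], [-1.21, 2.06], [-1.07, 1.41], [-3.16, 2.05], [-2.99, -0.16], [-3.1, 3.1]. Speed limits (rad/s): [2.79, 2.79, 3.14, 3.14, 3.14, 3.14].

## Interface

Orientations are given as [roll, pitch, yaw] about the fixed x, y, z axes, in that order (R = Rz(yaw) Ry(pitch) Rx(roll)).
In Python, from cell import get_obs, capture, camera_model, finish_job gives the robot as it stands. The module is installed in compiled form; this text tells all that it offers.
- The arm moves only by the tool jog_arm, never from a script. Its argument "rows" is text: rows parted by semicolons, each of 7 numbers parted by spaces: the opening, from 0 (shut) to 1 (fully open), then the shift along the tool's x, y, z in cm, then the turn, a rotation vector about the tool's x, y, z in rad. In form: grip tx ty tz wx wy wz; .... A call has 1 to 10 rows; each row shifts and turns the pose as measured when the row begins, along the tool's axes as they then stand; what a row does not reach is not made up. A row lasts 1/10 s, in which the tool goes at most 50 mm and 8.59 degrees, less where a joint would pass 70% of its speed; a pose out of reach is approached as far as the arm can. A call is refused whole if a number of a shift passes 5 or a number of a turn 0.15, either way. A call with a gripper value outside its range is refused whole. The fingers move at their own pace and stop on an object; "squeeze" is the grip in N (left out, the last holds). Time passes only in rows, so rows that do not move let the fingers close. It gives the time, the measured TCP pose, the force and the opening at its end, in the units of the state.
- get_obs(): the state, without advancing time (a new reading comes with each control period).
- capture(name): name is "scene" or "side" or "wrist"; returns (picture, depth): 384x512x3 uint8, blue, green, red; 384x512 float32, mm along the optical axis (not along the pixel's ray), 0 where there is no reading.
- camera_model(name): a dict with "fx", "fy", "cx", "cy" (pixels), "T" (4x4, takes a point from camera to world coordinates); the wrist camera has in their place "tool_from_camera" (4x4, takes a point from camera to tool coordinates, whose origin is the TCP and whose axes are the tool frame's). Camera axes: x right, y up, looking along -z (the intrinsics and any distortion apply to the point x, -y, -z); pixel columns grow to the right and rows downward; lengths in mm; the calibration is good to about 2 mm. A picture is of the moment at which its call begins: read the wrist's pose just before it. camera_model takes no time and is no camera call.
- finish_job(): hands the job in, once; it reports no verdict.
The state is a dict: "time": time; "joint_pos": joint angles; "dq": joint speeds; "effort": joint torques, N m; "tcp_pos": TCP position; "eef_rot": TCP orientation; "wrist_force": force on the tool from outside, world axes, zero at the start; "moment": the same for the moment, N m; "grip_width": finger opening in mm.
Only numpy, scipy, OpenCV 4.12 (cv2) and the standard library are available. Lean on these libraries where they do the work, as an engineer would, in place of code of your own. Each camera call takes 0.05 s, during which the arm holds its last target.

## Task

Load the drill jig for stack drilling: take the two aluminium blanks out of the green bin, lay them flat one on the other on the jig's base, and push them up until both sit flush against the long fence and the end fence. Then swing the jig's hinged leaf fully down over the stack, without disturbing the oil can, the try square or the drill chuck.

Things in the scene. Friction and masses are not known exactly. Their poses are not given: they have to be found in the camera images.
- plate_a_centre (a point): the lower blank in the bin: plain aluminium plate 160 x 60 x 8 mm, 0.15 to 0.27 kg, one end painted red (either end, face and order in the stack will do). Point: middle of the plate, half-way through its thickness; x along the 160 mm, y along the 60 mm, z through the 8 mm. It leans lengthwise, 35 degrees from level, its red end (+x) up over the bin's rim
- plate_b_centre (a point): the upper blank, lying on the other, alike in size, marking and axes. About 50 mm of each blank's high end sticks out past the bin in free air, where it can be held by its two long edges (60 mm) with a tool tilted square to the plate; the low end stands in the bottom corner of the bin and comes free after 70 mm straight up
- plate_a: the same blank as plate_a_centre; origin in the middle of its underside
- plate_b: the same blank as plate_b_centre; origin in the middle of its underside
- bin: fixed green stock bin, open at the top, outside 100 (x) x 80 (y) x 65 mm high, walls and floor 4 mm, a small card on its -x side; origin at the middle of its underside, z up. The blanks lean in it along x: low end inside at -x, high end out over the +x rim, 6 mm play at each side
- seat (a point): fixed steel drill jig: point of its flat base under the middle of a squared blank, 18 mm above the bench; z up, x along the blanks, y across. Squared blanks lie with their middle at x = 0, y = 0, z = 4 and 12 mm here. Base: x -112 to 88, y -56 to 76 mm; its +x and -y sides are open
- long_fence (a point): jig: middle of the face of the long fence at its foot, at (-25, 30, 0) mm from seat, axes as seat's; the face looks to -y and runs from x = -75 to 25 mm (frame of seat); fence 17 mm high above the base, 14 mm thick. Sliding the two blanks takes up to about 9 N, so press to about 15 N to seat them
- end_fence (a point): jig: middle of the face of the end fence at its foot, at (-80, -3, 0) mm from seat, axes as seat's; the face looks to +x and runs from y = -28 to 22 mm (frame of seat); fence 14 mm high above the base, 16 mm thick
- leaf (a joint): hinge of the jig's leaf, rad: 0 = shut, level, 1 mm above a stack of two blanks; 1.5 to 1.85 at the start = standing open behind the long fence. Axis along the jig's x at y = 60, z = 22 mm (frame of seat). It stays where it is left (0.14 N m stiff); 2 to 4 N at the tab move it
- leaf_tab (a point): top face of the thumb tab at the leaf's free edge, 100 mm from the hinge axis. Leaf: aluminium, 8 mm thick, 82 mm wide (x -66 to 16 mm from seat), 86 mm long from the hinge, two brass bushes; the tab (30 mm wide) reaches on to 108 mm. z is square to the leaf: up when shut, backward (away from the blanks) when open; y points to the hinge
- oil_can: bystander: red oil can with a bent brass spout, 68 x 76 x 187 mm, standing; origin in the middle of its foot
- try_square: bystander: engineer's try square, 150 x 95 x 16 mm, lying on the bench; origin in the middle of its underside
- drill_chuck: bystander: grey drill chuck, 46 mm wide and 68 mm tall, standing; origin in the middle of its foot

How it is judged:
By the outcome, as a careful person would: the job done as asked, in the order asked, and still so for the second after the job is handed in, with the robot touching nothing.
It also fails if it takes over 72 s, if anything falls off the work surface, if the arm or the gripper's body presses on something with over 40 N, if the wrist force passes 120 N, or if a joint passes its speed limit or range.

## Working session

There is one attempt and no reset: what is moved stays moved. The work goes in short steps, Python scripts to look and compute and a tool call to move; the robot and the scene stay as the last step left them, time stands still between calls to the robot, and variables do not carry over. Pictures are saved under pics/ and viewed, and the job is handed in when it is done.

Besides the shell and the picture viewer there is one more tool, called after "Call:" in YAML: its name, and indented under it one key for each argument. jog_arm: Moves the arm, as the interface text tells. Its arguments: {"type":"object","properties":{"rows":{"type":"string"},"squeeze":{"type":"number"}},"required":["rows"]}

```bash
mkdir -p pics
cat > h.py <<'E'
import numpy as np, cv2
from cell import get_obs, capture, camera_model, finish_job
from scipy.spatial.transform import Rotation as R
def T_tool(o=None):
    o=o or get_obs(); T=np.eye(4); T[:3,:3]=R.from_euler('xyz',o['eef_rot']).as_matrix(); T[:3,3]=o['tcp_pos']; return T
def cloud(d,m,T):
    v,u=np.mgrid[0:d.shape[0],0:d.shape[1]]
    P=np.stack([(u-m['cx'])/m['fx']*d,-(v-m['cy'])/m['fy']*d,-d],-1)
    return P@T[:3,:3].T+T[:3,3]
E
python3 - <<'E'
from h import *
o=get_obs(); print(o)
for n in ['scene','side','wrist']:
    m=camera_model(n); print(n,{k:(np.round(v,3).tolist() if hasattr(v,'__len__') and not isinstance(v,str) else v) for k,v in m.items()})
    p,d=capture(n); cv2.imwrite(f'pics/{n}0.png',p); np.savez(f'{n}0.npz',p=p,d=d,Tt=T_tool(o))
E
```

```text
{'time': 0.0, 'joint_pos': array([ 2.58596383e-01,  3.85558004e-01,  6.62167176e-03, -5.06952615e-04,
       -1.19399188e+00, -2.58602966e-01]), 'dq': array([-1.31635548e-04,  1.08141450e-03,  8.36753341e-05,  2.24198677e-04,
       -5.95890108e-04, -4.17808325e-04]), 'effort': array([-9.55001960e-04, -3.92286408e+01,  1.88399577e+01,  4.18616563e+00,
       -4.72148502e-03,  8.27910434e-07]), 'tcp_pos': array([6.24414865e+02, 1.87538883e-02, 2.30217901e+02]), 'eef_rot': array([-1.57070645e+00, -2.18148825e-03,  3.14139894e+00]), 'wrist_force': array([0.20873931, 0.73362957, 0.44429739]), 'moment': array([-0.02358429,  0.06866246, -0.01803897]), 'grip_width': 85.05651864347993}
scene {'fx': 407.55182169913553, 'fy': 407.55182169913553, 'cx': 256.17770841578164, 'cy': 194.29744956123488, 'T': [[0.809, 0.278, -0.518, 101.86], [-0.588, 0.351, -0.729, -786.775], [-0.021, 0.894, 0.447, 471.836], [0.0, 0.0, 0.0, 1.0]]}
side {'fx': 386.93007333990266, 'fy': 386.93007333990266, 'cx': 257.51468349985777, 'cy': 196.3386971177087, 'T': [[0.959, 0.132, -0.252, 347.716], [-0.283, 0.517, -0.808, -859.009], [0.024, 0.846, 0.533, 518.937], [0.0, 0.0, 0.0, 1.0]]}
wrist {'fx': 272.25552905215466, 'fy': 272.25552905215466, 'cx': 252.82237414041842, 'cy': 187.73837550592012, 'tool_from_camera': [[1.0, -0.0, -0.001, 0.8], [-0.0, 0.324, -0.946, -142.251], [0.0, 0.946, 0.324, 82.543], [0.0, 0.0, 0.0, 1.0]]}
```

View pics/scene0.png

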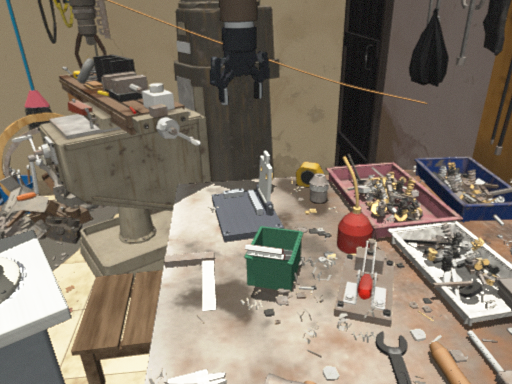

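View pics/side0.png

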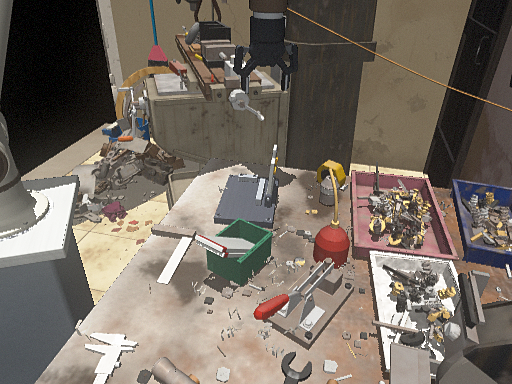

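View pics/wrist0.png

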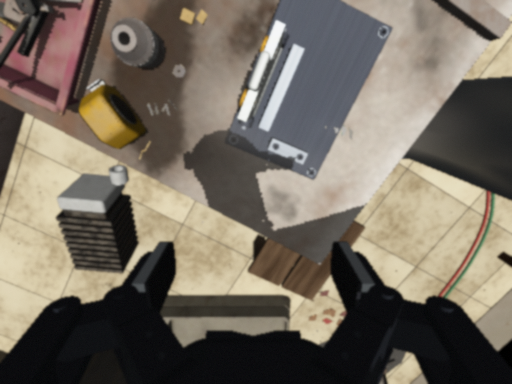

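Run:
```python
from h import *
def crop(n,x0,y0,x1,y1,k):
    p=np.load(f'{n}0.npz')['p']; return cv2.resize(p[y0:y1,x0:x1],None,fx=k,fy=k,interpolation=cv2.INTER_CUBIC)
cv2.imwrite('pics/sc1.png',crop('scene',170,140,370,290,4))
cv2.imwrite('pics/sd1.png',crop('side',170,140,370,290,4))
for n in ['scene','side','wrist']:
    z=np.load(f'{n}0.npz'); m=camera_model(n); T=m['T'] if 'T' in m else z['Tt']@m['tool_from_camera']
    C=cloud(z['d'],m,np.array(T)); np.save(f'{n}C.npy',C)
    hsv=cv2.cvtColor(z['p'],cv2.COLOR_BGR2HSV)
    g=(hsv[...,0]>55)&(hsv[...,0]<95)&(hsv[...,1]>110)&(z['d']>0)
    P=C[g]; P=P[(P[:,2]>-20)&(P[:,2]<120)&(P[:,0]>300)&(P[:,0]<900)]
    if len(P)>50: print(n,'green',len(P),np.percentile(P,[1,50,99],axis=0).round(1).tolist(), )
    t=P[P[:,2]>58] if len(P)>50 else []
    if len(t)>5: print('rim',cv2.minAreaRect(t[:,:2].astype(np.float32)),t[:,2].mean())
for n,u,v in [('scene',190,250),('side',130,255),('scene',200,340),('side',210,300)]: print(n,u,v,np.load(n+'C.npy')[v,u])
```

```text
scene green 1016 [[423.8, -362.6, 4.4], [470.2, -315.4, 46.0], [543.0, -244.4, 65.4]]
rim ((484.9176940917969, -302.95184326171875), (103.34888458251953, 83.62516021728516), 38.24895095825195) 62.87137635705978
side green 159 [[449.4, -364.4, 18.4], [508.6, -311.0, 64.5], [551.5, -243.5, 66.3]]
rim ((487.333984375, -301.9036865234375), (103.25949096679688, 83.14112091064453), 38.385589599609375) 64.39342165437343
scene 190 250 [ 3.92754894e+02 -1.38645246e+02 -1.69838619e-01]
side 130 255 [ 171.34474644  864.23645101 -882.15590174]
scene 200 340 [ 291.91880768 -362.86014191   -0.81582037]
side 210 300 [ 414.46773403 -382.95319607    3.4965036 ]
```

View pics/sc1.png

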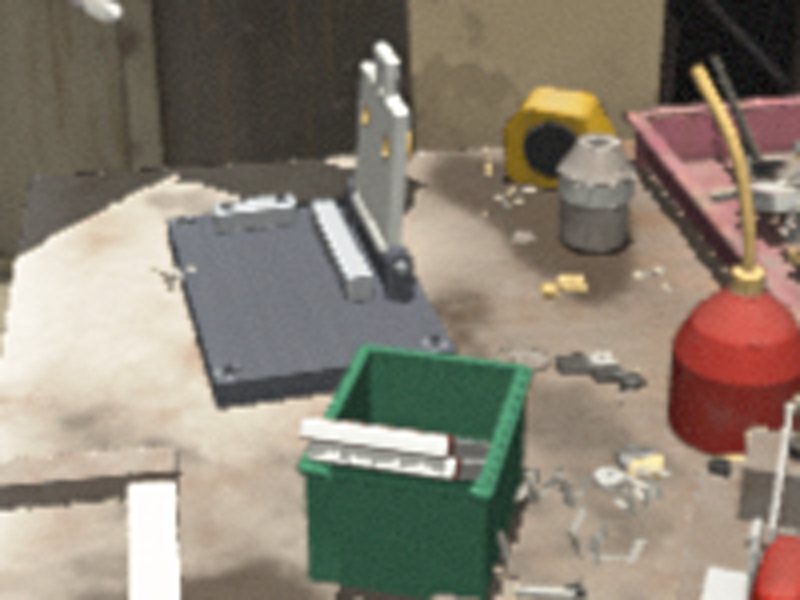

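View pics/sd1.png

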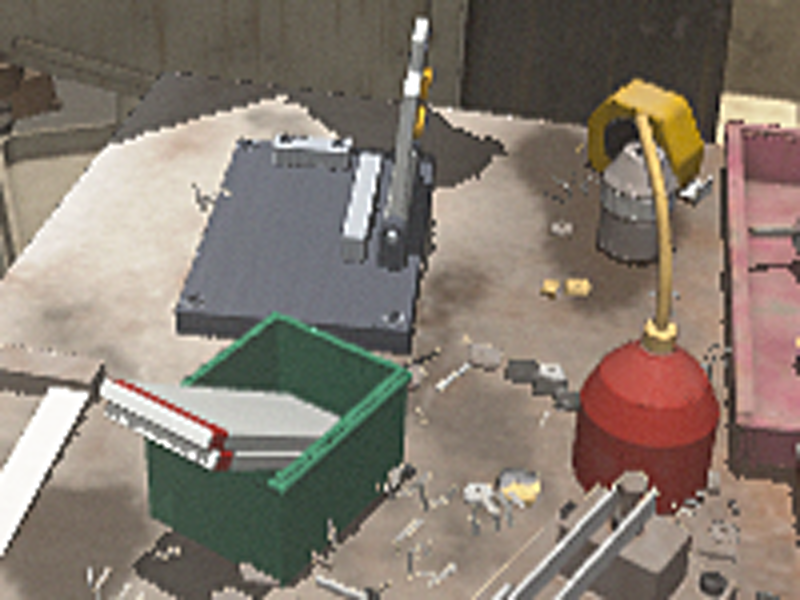

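Run:
```python
from h import *
from scipy.ndimage import label
L=[]
for n in ['scene','side','wrist']:
    C=np.load(f'{n}C.npy'); z=np.load(f'{n}0.npz'); ok=(z['d']>0)&(C[...,0]>250)&(C[...,0]<950)&(C[...,1]>-600)&(C[...,1]<250)&(C[...,2]>-15)&(C[...,2]<260)
    b=ok&(abs(C[...,2])<3); print(n,'bench z med',np.median(C[...,2][ok&(abs(C[...,2])<8)]))
    # jig base top plane ~ z=18
    hsv=cv2.cvtColor(z['p'],cv2.COLOR_BGR2HSV)
    j=ok&(abs(C[...,2]-18)<5)&(z['p'].max(-1)<130)&(C[...,1]>-260)
    lab,k=label(j); 
    s=np.bincount(lab.ravel());s[0]=0; J=lab==s.argmax(); P=C[J]
    print(n,'base',len(P),np.median(P[:,2]),cv2.minAreaRect(P[:,:2].astype(np.float32)))
# height map 
H=np.zeros((500,600),np.float32)
for n in ['scene','side','wrist']:
    C=np.load(f'{n}C.npy');P=C.reshape(-1,3);P=P[np.isfinite(P).all(1)]
    u=((P[:,0]-300)).astype(int);v=((150-P[:,1])).astype(int)
    g=(u>=0)&(u<600)&(v>=0)&(v<500)&(P[:,2]<240)&(P[:,2]>-5)
    np.maximum.at(H,(v[g],u[g]),P[g,2])
H=cv2.dilate(H,np.ones((3,3)))
im=cv2.applyColorMap(np.clip(H*1.4,0,255).astype(np.uint8),cv2.COLORMAP_JET)
for x in range(0,600,100): cv2.line(im,(x,0),(x,499),(255,255,255),1)
for y in range(50,500,100): cv2.line(im,(0,y),(599,y),(255,255,255),1)
cv2.imwrite('pics/hmap.png',im)
```

```text
scene bench z med -0.33849383431473257
scene base 1096 17.404912709428743 ((560.7890625, -93.93605041503906), (201.38711547851562, 131.52178955078125), 66.9905014038086)
side bench z med -0.04779411764923225
side base 1644 17.791805509654694 ((562.4094848632812, -92.4271240234375), (203.17897033691406, 131.34913635253906), 67.87782287597656)
wrist bench z med -0.459445033748608
wrist base 13814 17.491097747972134 ((561.4599609375, -89.8050765991211), (200.17628479003906, 132.331298828125), 66.96295928955078)
```

View pics/hmap.png

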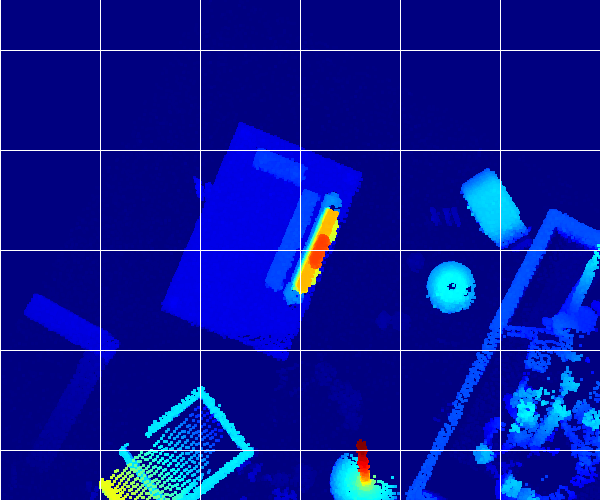

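Run:
```python
from h import *
c=np.array([486.2,-302.4]); a=np.deg2rad(218.3); xb=np.array([np.cos(a),np.sin(a)]); yb=np.array([-xb[1],xb[0]])
for n in ['scene','side']:
    C=np.load(f'{n}C.npy'); z=np.load(f'{n}0.npz'); hsv=cv2.cvtColor(z['p'],cv2.COLOR_BGR2HSV)
    q=C[...,:2]-c; B=np.stack([q@xb,q@yb,C[...,2]],-1)
    nong=~((hsv[...,0]>45)&(hsv[...,0]<100)&(hsv[...,1]>90))
    m=(z['d']>0)&nong&(abs(B[...,0])<110)&(abs(B[...,1])<36)&(B[...,2]>12)&(B[...,2]<140)
    P=B[m]; print(n,len(P))
    th=np.deg2rad(35); s=P[:,0]*np.cos(th)+P[:,2]*np.sin(th); h=-P[:,0]*np.sin(th)+P[:,2]*np.cos(th)
    print(np.histogram(h,bins=np.arange(20,60,1)))
    k=h>np.percentile(h,95)-6
    hist=np.histogram(h,bins=np.arange(20,60,.5)); 
    hp=hist[1][hist[0].argmax()]+.25; t=abs(h-hp)<2
    A=np.c_[P[t][:,:2],np.ones(t.sum())]; co=np.linalg.lstsq(A,P[t][:,2],rcond=None)[0]; print('plane',co,np.rad2deg(np.arctan(co[0])),'hp',hp,h[t].mean())
    print('s range',np.percentile(s[t],[0,1,50,99,100]),'y range',np.percentile(P[t][:,1],[0,1,50,99,100]))
    r=m&(((hsv[...,0]<8)|(hsv[...,0]>172))&(hsv[...,1]>120))
    Q=B[r]; print('red',len(Q),np.percentile(Q,[2,50,98],axis=0).round(1).tolist())
    sq=Q[:,0]*np.cos(th)+Q[:,2]*np.sin(th);hq=-Q[:,0]*np.sin(th)+Q[:,2]*np.cos(th)
    print(np.c_[sq,Q[:,1],hq][::6].round(0).tolist())
```

```text
scene 548
(array([ 0,  0,  0,  0,  4, 21,  1, 21, 27, 31, 25, 32, 24, 29, 26, 32, 27,
       32, 28, 29, 31, 29, 29, 13, 15, 14, 13,  2,  0,  0,  0,  0,  0,  0,
        0,  0,  0,  0,  0]), array([20, 21, 22, 23, 24, 25, 26, 27, 28, 29, 30, 31, 32, 33, 34, 35, 36,
       37, 38, 39, 40, 41, 42, 43, 44, 45, 46, 47, 48, 49, 50, 51, 52, 53,
       54, 55, 56, 57, 58, 59]))
plane [ 6.95476959e-01 -3.61004331e-03  4.35370967e+01] 34.817723401143176 hp 35.25 35.339281396051106
s range [ 30.70212358  41.3133448  127.23608855 133.53618826 133.61855783] y range [-29.84642953 -27.90396376   9.55801596  32.54683452  32.69469189]Traceback (most recent call last):
  File "<stdin>", line 17, in <module>
    return _quantile_unchecked(
        a, q, axis, out, overwrite_input, method, keepdims, weights)
    return _ureduce(a,
                    func=_quantile_ureduce_func,
    ...<5 lines>...
                    overwrite_input=overwrite_input,
                    method=method)
    r = func(a, **kwargs)
    result = _quantile(arr,
                       quantiles=q,
    ...<2 lines>...
                       out=out,
                       weights=wgt)
    slices_having_nans = np.isnan(arr[-1, ...])
                                  ~~~^^^^^^^^^
IndexError: index -1 is out of bounds for axis 0 with size 0
```

Run:
```python
from h import *
c=np.array([486.2,-302.4]); a=np.deg2rad(218.3); xb=np.array([np.cos(a),np.sin(a)]); yb=np.array([-xb[1],xb[0]])
th=np.deg2rad(35)
for n in ['side','scene']:
    C=np.load(f'{n}C.npy'); z=np.load(f'{n}0.npz'); hsv=cv2.cvtColor(z['p'],cv2.COLOR_BGR2HSV)
    q=C[...,:2]-c; B=np.stack([q@xb,q@yb,C[...,2]],-1)
    nong=~((hsv[...,0]>45)&(hsv[...,0]<100)&(hsv[...,1]>90))
    m=(z['d']>0)&nong&(abs(B[...,0])<120)&(abs(B[...,1])<40)&(B[...,2]>12)&(B[...,2]<140)
    s=B[...,0]*np.cos(th)+B[...,2]*np.sin(th); h=-B[...,0]*np.sin(th)+B[...,2]*np.cos(th)
    S=np.stack([s,B[...,1],h],-1)
    r=m&(((hsv[...,0]<10)|(hsv[...,0]>170))&(hsv[...,1]>90))
    print(n,m.sum(),r.sum()); 
    if r.sum(): print(np.percentile(S[r],[2,50,98],axis=0).round(1))
    t=m&(h>41)&(h<47)&(s<120)
    if n=='side':
        P=S[t]; A=np.c_[P[:,:2],np.ones(len(P))]; print('topface',len(P),np.linalg.lstsq(A,P[:,2],rcond=None)[0], np.percentile(P,[0,2,50,98,100],axis=0).round(1).tolist())
    print(np.histogram(h[m],bins=np.arange(24,50,1))[0])
    for k in range(30,140,8):
        w=m&(abs(s-k)<4)
        for lo,hi in [(27,35),(35,42),(42,47)]:
            ww=w&(h>lo)&(h<hi)
            if ww.sum()>2: print(k,lo,ww.sum(),'y',S[ww][:,1].min().round(1),S[ww][:,1].max().round(1))
```

```text
side 2558 69
[[115.4 -24.2  29.8]
 [122.3  22.9  43.9]
 [129.2  34.1  44.5]]
topface 550 [-3.95142527e-03 -8.02940254e-03  4.42586946e+01] [[-30.6, -38.0, 41.0], [-28.2, -37.2, 41.6], [47.3, -0.1, 44.1], [117.5, 39.5, 46.3], [120.0, 39.8, 47.0]]
[  4  18   4  16  24  39  30  39  39  34  32  30  40  44  38  40  47  40
  51 179 331  29  21  19  23]
30 27 7 y 38.6 39.3
30 35 7 y 38.5 39.5
30 42 30 y -37.5 39.2
38 27 7 y 38.4 40.0
38 35 6 y -37.1 39.8
38 42 28 y -37.5 29.4
46 27 7 y 39.1 39.9
46 35 11 y -36.6 39.7
46 42 30 y -37.8 39.6
54 27 3 y 38.8 39.4
54 35 10 y -38.5 31.6
54 42 26 y -25.7 30.8
62 27 7 y 31.7 35.9
62 35 10 y 29.4 39.2
62 42 26 y -23.3 30.8
70 27 8 y 32.4 39.2
70 35 8 y 29.4 32.3
70 42 28 y -27.7 31.5
78 27 8 y 32.5 33.9
78 35 11 y 29.8 33.0
78 42 29 y -26.6 31.7
86 27 10 y 31.5 33.9
86 35 9 y 29.2 32.8
86 42 30 y -27.3 30.4
94 27 11 y 31.7 34.2
94 35 11 y 29.3 32.1
94 42 33 y -25.2 30.7
102 27 8 y 32.3 33.4
102 35 9 y 29.5 33.3
102 42 27 y -24.4 30.2
110 27 10 y 32.8 34.5
110 35 10 y 29.3 33.4
110 42 36 y -28.5 30.7
118 27 10 y 32.8 34.2
118 35 11 y 29.7 33.9
118 42 29 y -27.2 31.2
126 27 119 y -25.9 34.2
126 35 19 y -25.9 32.6
126 42 48 y -25.4 31.9
134 35 100 y -29.1 30.8
134 42 33 y -27.5 29.2
scene 620 1
[[125.3  28.7  43.4]
 [125.3  28.7  43.4]
 [125.3  28.7  43.4]]
[ 4 22  1 21 27 32 25 32 24 30 26 34 28 34 28 30 31 30 30 15 22 20 19  5
  2]
30 35 3 y 29.0 29.4
30 42 3 y -37.3 29.1
46 42 4 y -39.1 29.2
54 35 4 y 29.4 31.3
62 35 4 y 29.4 31.4
70 27 4 y 32.2 32.7
78 27 3 y 32.1 32.4
78 35 5 y 29.3 32.0
86 27 4 y 31.8 32.4
94 35 5 y 29.1 30.1
102 27 5 y 32.1 32.7
110 27 4 y 32.0 32.6
110 35 3 y 29.6 29.9
118 27 3 y 32.5 33.0
118 35 3 y 29.4 29.8
126 27 187 y -27.1 32.9
126 35 22 y -30.6 30.1
126 42 10 y -22.7 28.7
134 35 148 y -29.8 29.2
134 42 22 y -25.2 28.3
```

```bash
cat >> h.py <<'E'
def plan(p,Rm,N=None,vmax=40,wmax=.13):
    """suggest rows from current pose to (p,Rm): shifts cm in tool axes"""
    T=T_tool(); R0=R.from_matrix(T[:3,:3]); rel=(R0.inv()*R.from_matrix(Rm)).as_rotvec(); d=np.array(p)-T[:3,3]
    n=N or int(max(np.ceil(np.linalg.norm(d)/vmax),np.ceil(np.linalg.norm(rel)/wmax),1))
    print('n',n,'dist',np.linalg.norm(d).round(1),'ang',np.linalg.norm(rel).round(3))
    w=rel/n
    for k in range(n):
        Rk=R0*R.from_rotvec(w*k); t=Rk.inv().apply(d/n)/10
        print(' '.join(f'{v:.2f}' for v in t),' '.join(f'{v:.3f}' for v in w))
XB=np.array([np.cos(np.deg2rad(218.3)),np.sin(np.deg2rad(218.3)),0]); Z=np.array([0,0,1.]); YB=np.cross(Z,XB)
c35,s35=np.cos(np.deg2rad(35)),np.sin(np.deg2rad(35))
def frame(y,z): return np.c_[np.cross(y,z),y,z]
RG=frame(s35*XB-c35*Z, c35*XB+s35*Z)
PG=np.array([430.1,-348.0,79.9])
def st():
    o=get_obs(); print('t',round(o['time'],2),'p',o['tcp_pos'].round(1),'F',o['wrist_force'].round(1),'M',o['moment'].round(2),'w',round(float(o['grip_width']),1),'q',o['joint_pos'].round(2)); return o
E
python3 - <<'E'
from h import *
st(); plan(PG-90*RG[:,1],RG)
E
```

```text
t 0.15 p [624.6   0.  230.5] F [-0.3  0.4  0.2] M [0.04 0.02 0.01] w 85.0 q [ 0.26  0.39  0.01 -0.   -1.19 -0.26]
n 9 dist 359.8 ang 1.077
1.71 0.86 3.51 0.063 0.097 -0.030
1.33 1.13 3.60 0.063 0.097 -0.030
0.94 1.39 3.63 0.063 0.097 -0.030
0.55 1.64 3.60 0.063 0.097 -0.030
0.15 1.88 3.53 0.063 0.097 -0.030
-0.25 2.09 3.40 0.063 0.097 -0.030
-0.64 2.29 3.22 0.063 0.097 -0.030
-1.01 2.46 2.98 0.063 0.097 -0.030
-1.37 2.60 2.71 0.063 0.097 -0.030
```

Call:
jog_arm:
  rows: "1 1.71 0.86 3.51 0.063 0.097 -0.030;1 1.33 1.13 3.60 0.063 0.097 -0.030;1 0.94 1.39 3.63 0.063 0.097 -0.030;1 0.55 1.64 3.60 0.063 0.097 -0.030;1 0.15 1.88 3.53 0.063 0.097 -0.030;1 -0.25 2.09 3.40 0.063 0.097 -0.030;1 -0.64 2.29 3.22 0.063 0.097 -0.030;1 -1.01 2.46 2.98 0.063 0.097 -0.030;1 -1.37 2.60 2.71 0.063 0.097 -0.030;1 0 0 0 0 0 0"
  squeeze: 100

```text
time: 1.15
tcp_pos: [459.9, -324.1, 151.9]
eef_rot: [-0.939, 0.012, 2.209]
wrist_force: [-0.8, 0.5, 0.1]
grip_width: 85.6
```

Run:
```python
from h import *
st(); plan(PG-90*RG[:,1],RG)
```

```text
t 1.15 p [ 459.9 -324.1  151.9] F [-0.8  0.5  0.1] M [ 0.77 -0.95 -0.02] w 85.6 q [-0.12  0.52 -0.29  0.45 -1.27 -1.06]
n 1 dist 13.5 ang 0.039
0.01 -0.93 -0.98 -0.021 -0.032 0.008
```

Call:
jog_arm:
  rows: "1 0.0 -0.9 -1.0 -0.020 -0.030 0.008;1 0 0 0 0 0 0"

```text
time: 1.35
tcp_pos: [471.5, -316.0, 152.8]
eef_rot: [-0.961, -0.001, 2.24]
wrist_force: [-0.4, -0.6, -0.0]
grip_width: 85.0
```

Run:
```python
from h import *
o=st(); plan(PG-90*RG[:,1],RG); Tt=T_tool(o)
p,d=capture('wrist'); cv2.imwrite('pics/w1.png',p); m=camera_model('wrist'); C=cloud(d,m,Tt@np.array(m['tool_from_camera'])); np.savez('w1.npz',p=p,d=d,C=C)
```

```text
t 1.35 p [ 471.5 -316.   152.8] F [-0.4 -0.6 -0. ] M [ 0.67 -0.84  0.02] w 85.0 q [-0.11  0.52 -0.27  0.43 -1.27 -1.03]
n 1 dist 1.2 ang 0.001
0.05 -0.03 0.10 0.001 0.001 0.000
```

View pics/w1.png

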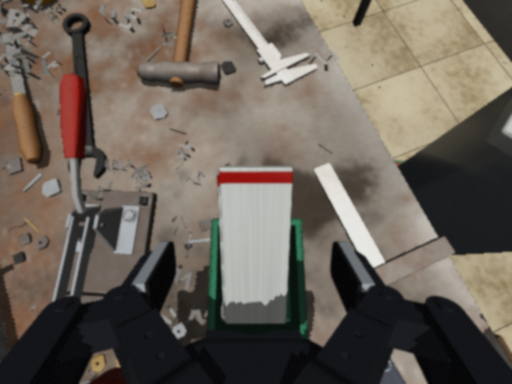

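Run:
```python
from h import *
z=np.load('w1.npz'); C=z['C']; T=T_tool(); S=(C-PG)@RG  # rel to grasp TCP in tool axes
d=z['d']
m=(d>0)&(abs(S[...,0])<45)&(S[...,1]>-26)&(S[...,1]<-10)&(S[...,2]>-20)&(S[...,2]<40)
P=S[m]; print(len(P))
for lo in np.arange(-20,36,6):
    w=P[(P[:,2]>=lo)&(P[:,2]<lo+6)]
    if len(w): print(lo,len(w),w[:,0].min().round(1),w[:,0].max().round(1),'y',np.median(w[:,1]).round(1),'zmax',w[:,2].max().round(1))
hsv=cv2.cvtColor(z['p'],cv2.COLOR_BGR2HSV); r=((hsv[...,0]<8)|(hsv[...,0]>172))&(hsv[...,1]>120)&(d>0)&(abs(S[...,0])<45)&(abs(S[...,1])<30)
print(np.percentile(S[r],[1,50,99],axis=0).round(1))
```

```text
4015
-20 455 -30.1 32.7 y -19.5 zmax -14.0
-14 466 -30.0 32.5 y -19.5 zmax -8.0
-8 492 -29.7 32.3 y -19.5 zmax -2.0
-2 474 -29.5 32.0 y -19.5 zmax 4.0
4 500 -30.1 32.6 y -19.4 zmax 10.0
10 518 -29.7 32.3 y -19.5 zmax 15.9
16 527 -29.6 32.7 y -19.7 zmax 22.0
22 583 -26.8 32.6 y -19.2 zmax 27.4
[[-28.9 -21.1  13.8]
 [  1.7 -19.7  18.9]
 [ 31.9 -11.9  23.3]]
```

Call:
jog_arm:
  rows: "1 0.1 3 0.1 0 0 0;1 0 3 0 0 0 0;1 0 2 0 0 0 0;1 0 0.6 0 0 0 0;1 0 0 0 0 0 0"

```text
time: 1.9
tcp_pos: [437.1, -343.0, 84.9]
eef_rot: [-0.97, 0.007, 2.251]
wrist_force: [0.0, 0.1, 0.2]
grip_width: 85.0
```

Run:
```python
from h import *
o=st(); plan(PG+RG[:,0],RG)
```

```text
t 1.9 p [ 437.1 -343.    84.9] F [0.  0.1 0.2] M [ 0.75 -0.8   0.03] w 85.0 q [-0.16  0.56 -0.43  0.51 -1.07 -1.09]
n 1 dist 10.0 ang 0.017
0.15 0.90 0.42 0.010 0.006 -0.013
```

Call:
jog_arm:
  rows: "1 0.15 0.9 0.4 0.010 0.006 -0.012;1 0 0 0 0 0 0;1 0 0 0 0 0 0"

```text
time: 2.2
tcp_pos: [432.6, -346.7, 81.8]
eef_rot: [-0.962, 0.005, 2.242]
wrist_force: [-0.5, 0.1, 0.4]
grip_width: 85.5
```

Run:
```python
from h import *
o=st(); plan(PG+RG[:,0],RG)
```

```text
t 2.2 p [ 432.6 -346.7   81.8] F [-0.5  0.1  0.4] M [ 0.72 -0.9   0.01] w 85.5 q [-0.17  0.57 -0.43  0.51 -1.07 -1.09]
n 1 dist 3.6 ang 0.006
0.15 0.31 0.12 0.003 -0.001 -0.006
```

Call:
jog_arm:
  rows: "1 0.15 0.35 0.15 0 0 0;1 0 0.1 0 0 0 0;0 0 0 0 0 0 0;0 0 0 0 0 0 0;0 0 0 0 0 0 0;0 0 0 0 0 0 0;0 0 0 0 0 0 0"
  squeeze: 100

```text
time: 2.9
tcp_pos: [430.4, -348.0, 80.6]
eef_rot: [-0.964, 0.008, 2.244]
wrist_force: [-0.1, 0.6, -0.0]
grip_width: 57.8
```

Run:
```python
from h import *
o=st(); plan(PG+RG[:,0],RG)
p,d=capture('side'); cv2.imwrite('pics/s2.png',cv2.resize(p[140:290,130:330],None,fx=4,fy=4,interpolation=cv2.INTER_CUBIC))
```

```text
t 2.9 p [ 430.4 -348.    80.6] F [-0.1  0.6 -0. ] M [ 0.68 -0.77  0.08] w 57.8 q [-0.18  0.56 -0.44  0.52 -1.05 -1.1 ]
n 1 dist 1.4 ang 0.011
0.12 0.07 -0.02 0.004 -0.001 -0.010
```

View pics/s2.png

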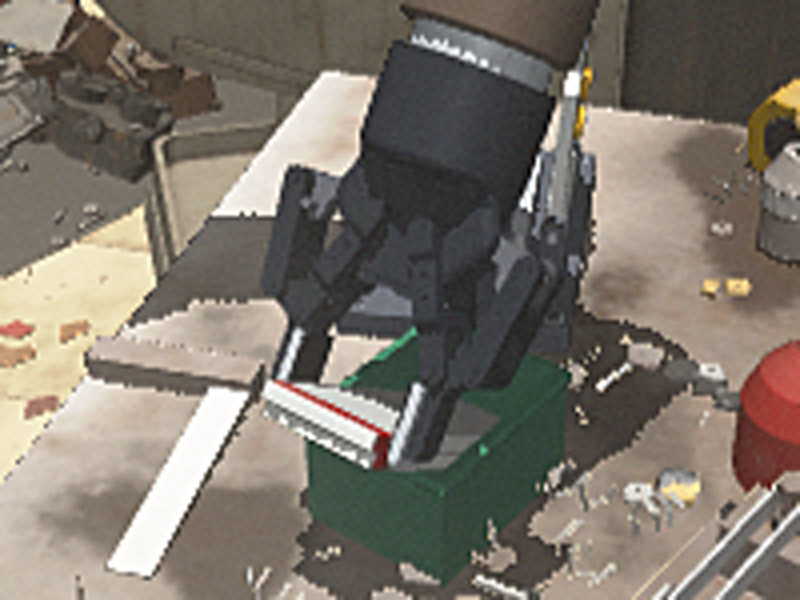

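Call:
jog_arm:
  rows: "0 0 -0.8 0.57 0 0 0;0 0 -1.64 1.15 0 0 0;0 0 -1.64 1.15 0 0 0;0 0 -1.64 1.15 0 0 0;0 0 -1.64 1.15 0 0 0;0 0 -0.8 0.57 0 0 0;0 0 0 0 0 0 0"

```text
time: 3.65
tcp_pos: [425.2, -346.1, 178.8]
eef_rot: [-0.965, -0.003, 2.238]
wrist_force: [-0.4, -0.1, -4.5]
grip_width: 57.8
```

Run:
```python
from h import *
o=st()
p,d=capture('side'); cv2.imwrite('pics/s3.png',cv2.resize(p[110:260,130:330],None,fx=4,fy=4,interpolation=cv2.INTER_CUBIC))
```

```text
t 3.65 p [ 425.2 -346.1  178.8] F [-0.4 -0.1 -4.5] M [ 1.   -1.31  0.02] w 57.8 q [-0.17  0.44 -0.34  0.46 -1.26 -0.98]
```

View pics/s3.png

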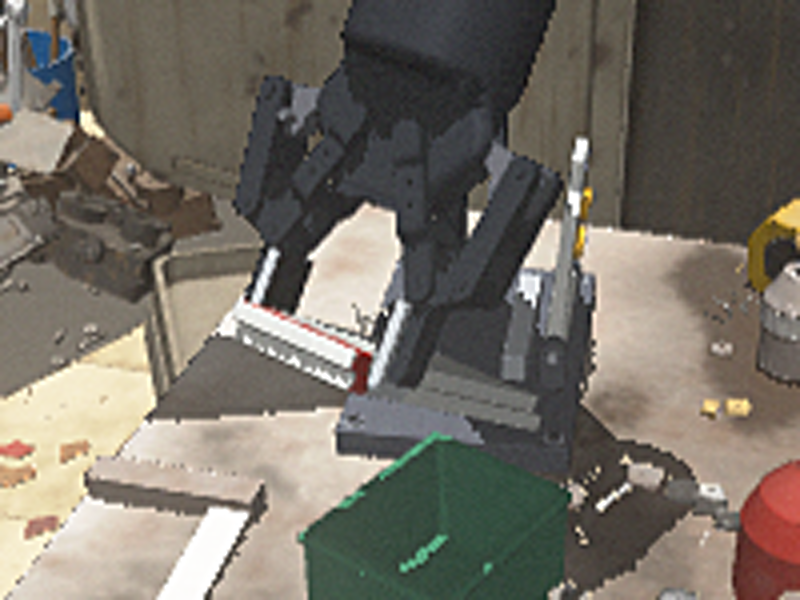

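```bash
cat >> h.py <<'E'
XJ=np.array([np.cos(np.deg2rad(247)),np.sin(np.deg2rad(247)),0]); YJ=np.cross(Z,XJ); SEAT=np.array([547.6,-98.85,17.7])
RJ=frame(-Z,XJ)
def jig(x,y,z): return SEAT+x*XJ+y*YJ+z*Z
def injig(p): return (np.array(p)-SEAT)@np.c_[XJ,YJ,Z]
E
python3 - <<'E'
from h import *
o=st(); plan(jig(66,-8,110),RJ)
E
```

```text
t 3.7 p [ 424.8 -346.   178.1] F [ 0.1  1.1 -5.2] M [ 0.99 -1.28 -0.02] w 57.4 q [-0.17  0.44 -0.34  0.46 -1.26 -0.98]
n 7 dist 215.6 ang 0.782
1.33 -0.93 -2.62 -0.085 -0.069 0.022
1.13 -0.73 -2.77 -0.085 -0.069 0.022
0.91 -0.51 -2.90 -0.085 -0.069 0.022
0.70 -0.28 -2.99 -0.085 -0.069 0.022
0.49 -0.04 -3.04 -0.085 -0.069 0.022
0.28 0.21 -3.06 -0.085 -0.069 0.022
0.07 0.46 -3.04 -0.085 -0.069 0.022
```

Call:
jog_arm:
  rows: "0 0.6 -0.5 -1.3 -0.04 -0.035 0.01;0 1.3 -0.9 -2.6 -0.085 -0.069 0.022;0 1.1 -0.7 -2.7 -0.085 -0.069 0.022;0 0.9 -0.5 -2.8 -0.085 -0.069 0.022;0 0.7 -0.3 -2.9 -0.085 -0.069 0.022;0 0.5 0 -2.9 -0.085 -0.069 0.022;0 0.3 0 -2.0 -0.05 -0.04 0.014;0 0 0 -0.8 -0.02 -0.02 0;0 0 0 0 0 0 0"

```text
time: 4.6
tcp_pos: [490.8, -163.4, 129.0]
eef_rot: [-1.526, -0.047, 2.705]
wrist_force: [-0.1, -0.2, -3.7]
grip_width: 57.7
```

Run:
```python
from h import *
o=st(); plan(jig(66,-8,110),RJ)
```

```text
t 4.6 p [ 490.8 -163.4  129. ] F [-0.1 -0.2 -3.7] M [-0.2  -0.1   0.03] w 57.7 q [ 0.    0.33 -0.37  0.03 -0.93 -0.46]
n 1 dist 24.6 ang 0.073
-1.85 -0.03 -1.63 -0.044 -0.034 0.048
```

Call:
jog_arm:
  rows: "0 -0.9 0 -0.8 -0.02 -0.017 0.024;0 -0.9 0 -0.8 -0.02 -0.017 0.024;0 0 0 0 0 0 0"

```text
time: 4.9
tcp_pos: [513.6, -156.5, 125.4]
eef_rot: [-1.567, -0.002, 2.742]
wrist_force: [-0.2, -0.6, -3.9]
grip_width: 57.8
```

Run:
```python
from h import *
o=st(); plan(jig(66,-8,110),RJ)
Tt=T_tool(o)
p,d=capture('wrist'); cv2.imwrite('pics/w4.png',p); m=camera_model('wrist'); C=cloud(d,m,Tt@np.array(m['tool_from_camera'])); np.savez('w4.npz',p=p,d=d,C=C)
p,d=capture('side'); m=camera_model('side'); C=cloud(d,m,np.array(m['T'])); np.savez('s4.npz',p=p,d=d,C=C); cv2.imwrite('pics/s4.png',cv2.resize(p[110:260,160:360],None,fx=4,fy=4,interpolation=cv2.INTER_CUBIC))
```

```text
t 4.9 p [ 513.6 -156.5  125.4] F [-0.2 -0.6 -3.9] M [-0.21  0.12  0.02] w 57.8 q [ 0.01  0.34 -0.35  0.   -0.88 -0.41]
n 1 dist 2.4 ang 0.005
-0.07 -0.23 -0.03 -0.004 0.001 0.002
```

View pics/s4.png

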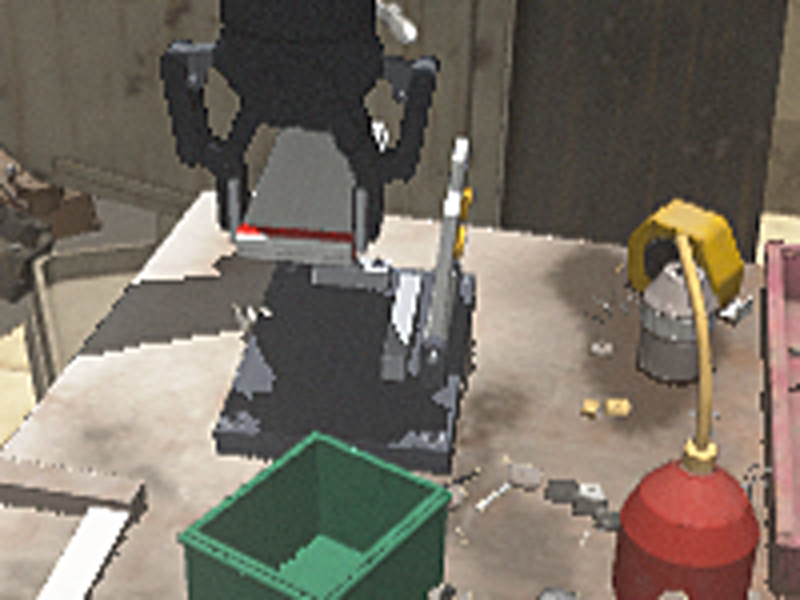

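View pics/w4.png

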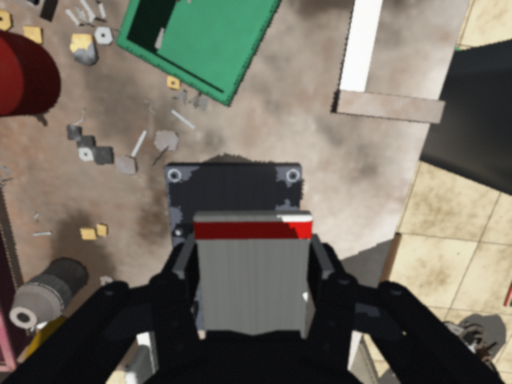

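Run:
```python
from h import *
for n in ['w4','s4']:
    z=np.load(n+'.npz'); S=(z['C']-SEAT)@np.c_[XJ,YJ,Z]; d=z['d']
    m=(d>0)&(abs(S[...,2])<3)&(S[...,0]>70)&(S[...,0]<100)&(abs(S[...,1]-10)<80)&(z['p'].max(-1)<170); P=S[m]
    print(n,'base z',np.median(P[:,2]),np.percentile(P[:,:2],[0.5,99.5],axis=0).round(1), 'n',len(P))
    for lo in range(-50,75,20):
        w=P[(P[:,1]>lo)&(P[:,1]<lo+20)]; 
        if len(w)>5: print(lo,np.percentile(w[:,0],[99]).round(1))
    m=(d>0)&(S[...,2]>95)&(S[...,2]<140)&(S[...,0]>-80)&(S[...,0]<100)&(abs(S[...,1]+8)<29); P=S[m]
    hh=np.percentile(P[:,2],60); m2=abs(P[:,2]-124)<12; P=P[m2]
    A=np.c_[P[:,:2],np.ones(len(P))]; co=np.linalg.lstsq(A,P[:,2],rcond=None)[0]
    for _ in range(5):
        k=abs(P[:,2]-A@co)<1.5; co=np.linalg.lstsq(A[k],P[k][:,2],rcond=None)[0]
    print('plate top',len(P),k.sum(),co,np.percentile(P[k],[1,99],axis=0).round(1))
```

```text
w4 base z -0.14561912723180725 [[ 70.  -55.7]
 [ 86.5  74. ]] n 2314
-50 [86.4]
-30 [86.5]
-10 [86.3]
10 [86.4]
30 [86.4]
50 [86.3]
70 [86.2]
plate top 12912 12174 [ 1.71643416e-02 -1.10042991e-02  1.25151661e+02] [[ 18.5 -36.4 124.8]
 [ 92.3  19.1 127.8]]
s4 base z -0.07889415071145933 [[ 70.2 -52.3]
 [ 88.4  77.2]] n 289
-50 [86.7]
-30 [87.7]
-10 [87.]
10 [87.2]
30 [88.6]
50 [87.8]
70 [87.8]
plate top 780 641 [ 1.49709038e-02 -9.31665283e-03  1.25349951e+02] [[-46.5 -36.5 124. ]
 [ 94.   19.4 127.8]]
```

Call:
jog_arm:
  rows: "0 0 1.5 0 -0.016 0 0;0 0 2.5 0 0 0 0;0 0 2.5 0 0 0 0;0 0 2 0 0 0 0;0 0 0.9 0 0 0 0;0 0 0 0 0 0 0"

```text
time: 5.6
tcp_pos: [513.9, -157.4, 30.1]
eef_rot: [-1.582, -0.0, 2.74]
wrist_force: [-0.7, -1.4, -3.9]
grip_width: 57.6
```

Run:
```python
from h import *
o=st(); print(injig(o['tcp_pos'])); plan(jig(66,-8,-2),RJ)
```

```text
t 5.6 p [ 513.9 -157.4   30.1] F [-0.7 -1.4 -3.9] M [-0.25  0.12 -0.  ] w 57.6 q [-0.    0.47 -0.44 -0.02 -0.65 -0.39]
[67.0157293  -8.13141532 12.4211979 ]
n 1 dist 14.5 ang 0.011
-0.01 1.44 -0.09 0.011 -0.000 0.000
```

Call:
jog_arm:
  rows: "0 0 0.8 -0.1 0 0 0;0 0 0.3 0 0 0 0;0 0 0.2 0 0 0 0;0 0 0.1 0 0 0 0"

```text
time: 6.0
tcp_pos: [516.8, -156.5, 17.9]
eef_rot: [-1.583, 0.005, 2.74]
wrist_force: [0.4, 0.4, -3.9]
grip_width: 57.9
```

Run:
```python
from h import *
o=st(); print(injig(o['tcp_pos']))
```

```text
t 6.0 p [ 516.8 -156.5   17.9] F [ 0.4  0.4 -3.9] M [-0.21  0.11  0.01] w 57.9 q [ 0.    0.49 -0.45 -0.02 -0.62 -0.39]
[65.11305158 -5.77370095  0.23824061]
```

Call:
jog_arm:
  rows: "0 0.1 0.2 0 0 0 0;0 0 0.2 0 0 0 0;0 0 0.1 0 0 0 0"

```text
time: 6.3
tcp_pos: [516.5, -156.1, 14.9]
eef_rot: [-1.584, 0.007, 2.741]
wrist_force: [-4.1, 1.7, 7.4]
grip_width: 57.5
```

Run:
```python
from h import *
o=st(); print(injig(o['tcp_pos']))
```

```text
t 6.3 p [ 516.5 -156.1   14.9] F [-4.1  1.7  7.4] M [ 0.15  1.07 -0.08] w 57.5 q [ 0.    0.5  -0.45 -0.02 -0.61 -0.39]
[64.80631736 -6.26014996 -2.80641766]
```

Call:
jog_arm:
  rows: "1 0 -0.1 0 0 0 0;1 0 0 0 0 0 0;1 0 0 0 0 0 0;1 0 0 0 0 0 0;1 0 -2 0 0 0 0;1 0 -4 0 0 0 0;1 0 -4 2 0 0 0;1 0 -1 2 0 0 0;1 0 0 0 0 0 0"

```text
time: 7.2
tcp_pos: [502.6, -195.1, 131.5]
eef_rot: [-1.585, 0.015, 2.744]
wrist_force: [-0.2, 0.5, -1.2]
grip_width: 85.2
```

Run:
```python
from h import *
o=st(); print(injig(o['tcp_pos']))
Tt=T_tool(o)
p,d=capture('wrist'); cv2.imwrite('pics/w5.png',p); m=camera_model('wrist'); C=cloud(d,m,Tt@np.array(m['tool_from_camera'])); np.savez('w5.npz',p=p,d=d,C=C)
S=(C-SEAT)@np.c_[XJ,YJ,Z]
for a,b in [(2,10),(12,20)]:
    m=(d>0)&(S[...,2]>a)&(S[...,2]<b)&(S[...,0]>-60)&(S[...,0]<110)&(S[...,1]<29)&(S[...,1]>-60); P=S[m]
    print(a,len(P),np.median(P[:,2]) if len(P) else 0,np.percentile(P,[0.5,99.5],axis=0).round(1).tolist() if len(P) else 0)
```

```text
t 7.2 p [ 502.6 -195.1  131.5] F [-0.2  0.5 -1.2] M [-0.05 -0.04 -0.04] w 85.2 q [-0.07  0.33 -0.35 -0.01 -0.87 -0.32]
[106.19313546  -3.85730941 113.77066607]
2 46 2.6277673665533605 [[-58.4, -57.8, 2.1], [81.7, 22.9, 7.9]]
12 7158 15.857285086641856 [[-59.1, -37.6, 13.6], [91.6, 21.9, 17.4]]
```

View pics/w5.png

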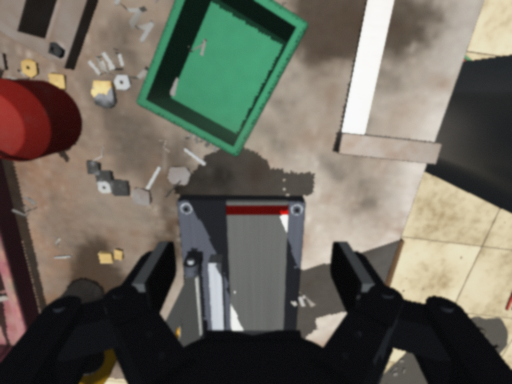

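Run:
```python
from h import *
plan(jig(112,-8,40),RJ);
```

```text
n 2 dist 73.8 ang 0.021
0.27 3.66 0.37 0.007 0.002 -0.007
0.24 3.66 0.35 0.007 0.002 -0.007
```

Call:
jog_arm:
  rows: "0 0.3 2.5 0.4 0.007 0.002 -0.007;0 0.2 2.5 0.3 0.007 0.002 -0.007;0 0 1.5 0 0 0 0;0 0 0 0 0 0 0;0 0 0 0 0 0 0"
  squeeze: 40

```text
time: 7.75
tcp_pos: [496.5, -196.9, 61.6]
eef_rot: [-1.57, -0.001, 2.742]
wrist_force: [-0.6, -0.0, 0.1]
grip_width: 12.3
```

Run:
```python
from h import *
o=st(); print(injig(o['tcp_pos'])); plan(jig(112,-8,3),RJ);
```

```text
t 7.75 p [ 496.5 -196.9   61.6] F [-0.6 -0.   0.1] M [-0.01 -0.04 -0.06] w 12.3 q [-0.07  0.42 -0.43  0.   -0.72 -0.33]
[110.19416565  -8.68668114  43.87214378]
n 2 dist 40.9 ang 0.002
-0.04 2.04 0.09 -0.000 0.001 0.001
-0.04 2.04 0.09 -0.000 0.001 0.001
```

Call:
jog_arm:
  rows: "0 0 2 0.1 0 0 0;0 0 1.5 0.1 0 0 0;0 0 0.3 0 0 0 0;0 0 0 0 0 0 0"

```text
time: 8.15
tcp_pos: [498.8, -198.0, 25.0]
eef_rot: [-1.571, 0.004, 2.744]
wrist_force: [-0.1, -0.7, -0.6]
grip_width: 0.1
```

Run:
```python
from h import *
o=st(); print(injig(o['tcp_pos'])); plan(jig(100,-8,3),RJ);
```

```text
t 8.15 p [ 498.8 -198.    25. ] F [-0.1 -0.7 -0.6] M [ 0.06 -0.01 -0.04] w 0.1 q [-0.07  0.48 -0.46  0.   -0.63 -0.32]
[110.37641311  -6.15235476   7.28273356]
n 1 dist 11.4 ang 0.006
0.18 0.43 -1.04 0.000 0.004 -0.004
```

Call:
jog_arm:
  rows: "0 0.2 0.4 0 0 0 0;0 0 0.1 -0.2 0 0 0;0 0 0 -0.3 0 0 0;0 0 0 -0.3 0 0 0;0 0 0 -0.3 0 0 0"

```text
time: 8.65
tcp_pos: [503.1, -186.6, 22.5]
eef_rot: [-1.572, 0.009, 2.744]
wrist_force: [-0.3, 0.2, -1.1]
grip_width: -0.1
```

Run:
```python
from h import *
o=st(); print(injig(o['tcp_pos']), 'Fj',(o['wrist_force']@np.c_[XJ,YJ,Z]).round(1))
```

```text
t 8.65 p [ 503.1 -186.6   22.5] F [-0.3  0.2 -1.1] M [-0.19  0.1   0.02] w -0.1 q [-0.05  0.48 -0.46  0.   -0.62 -0.35]
[98.14880908 -6.72807048  4.80566506] Fj [-0.1 -0.4 -1.1]
```

Call:
jog_arm:
  rows: "0 0 0.15 -0.3 0 0 0;0 0 0 -0.3 0 0 0;0 0 0 -0.3 0 0 0"

```text
time: 8.95
tcp_pos: [506.0, -178.4, 21.4]
eef_rot: [-1.57, 0.007, 2.745]
wrist_force: [-4.0, -12.2, 2.2]
grip_width: 0.1
```

Run:
```python
from h import *
o=st(); print(injig(o['tcp_pos']), 'Fj',(o['wrist_force']@np.c_[XJ,YJ,Z]).round(1))
```

```text
t 8.95 p [ 506.  -178.4   21.4] F [ -4.  -12.2   2.2] M [-3.71  1.32 -0.04] w 0.1 q [-0.03  0.48 -0.46  0.01 -0.62 -0.37]
[89.51192704 -7.20094692  3.72069563] Fj [12.8  1.   2.2]
```

Call:
jog_arm:
  rows: "0 0 0 -0.25 0 0 0;0 0 0 -0.3 0 0 0;0 0 0 -0.3 0 0 0"

```text
time: 9.25
tcp_pos: [503.7, -177.5, 21.6]
eef_rot: [-1.557, -0.002, 2.746]
wrist_force: [-2.6, -17.2, 1.6]
grip_width: 0.1
```

Run:
```python
from h import *
o=st(); print(injig(o['tcp_pos']), 'Fj',(o['wrist_force']@np.c_[XJ,YJ,Z]).round(1))
```

```text
t 9.25 p [ 503.7 -177.5   21.6] F [ -2.6 -17.2   1.6] M [-4.77  0.89 -0.03] w 0.1 q [-0.03  0.48 -0.47  0.02 -0.63 -0.38]
[89.55485265 -9.69226539  3.85185147] Fj [16.8  4.4  1.6]
```

```bash
echo "RP=frame(-Z,-YJ)" >> h.py
python3 - <<'E'
from h import *
import h
Tn=T_tool(); Tn[:3,3]=jig(97,-8,75); h.T_tool=lambda o=None:Tn
plan(jig(-8,-68,50),RP,N=13)
E
```

```text
n 13 dist 123.5 ang 1.576
0.46 0.18 -0.81 -0.001 0.121 -0.001
0.55 0.18 -0.75 -0.001 0.121 -0.001
0.64 0.18 -0.68 -0.001 0.121 -0.001
0.72 0.19 -0.60 -0.001 0.121 -0.001
0.78 0.19 -0.51 -0.001 0.121 -0.001
0.84 0.19 -0.41 -0.001 0.121 -0.001
0.88 0.19 -0.30 -0.001 0.121 -0.001
0.91 0.19 -0.19 -0.001 0.121 -0.001
0.93 0.19 -0.08 -0.001 0.121 -0.001
0.93 0.19 0.03 -0.001 0.121 -0.001
0.92 0.19 0.14 -0.001 0.121 -0.001
0.90 0.19 0.25 -0.001 0.121 -0.001
0.86 0.19 0.36 -0.001 0.121 -0.001
```

Call:
jog_arm:
  rows: "0 0 0 0.6 0 0 0;0 0 -2 0.6 0 0 0;0 0 -3 0 0 0 0;0 0 -2 0 0 0 0;0 0.5 0.2 -0.8 0 0.12 0;0 0.5 0.2 -0.8 0 0.12 0;0 0.6 0.2 -0.7 0 0.12 0;0 0.7 0.2 -0.6 0 0.12 0;0 0.8 0.2 -0.5 0 0.12 0;0 0.8 0.2 -0.4 0 0.12 0"

```text
time: 10.25
tcp_pos: [497.1, -129.0, 81.6]
eef_rot: [-1.569, 0.007, 1.993]
wrist_force: [-0.4, -0.6, 0.2]
grip_width: -0.1
```

Run:
```python
from h import *
o=st(); print(injig(o['tcp_pos'])); plan(jig(-8,-68,40),RP)
```

```text
t 10.25 p [ 497.1 -129.    81.6] F [-0.4 -0.6  0.2] M [-0.02 -0.03 -0.04] w -0.1 q [ 0.07  0.36 -0.46  0.01 -0.74 -1.22]
[ 47.44611443 -34.66793803  63.93267879]
n 7 dist 69.0 ang 0.824
0.89 0.34 -0.26 0.000 0.118 -0.001
0.91 0.34 -0.15 0.000 0.118 -0.001
0.92 0.34 -0.04 0.000 0.118 -0.001
0.92 0.34 0.06 0.000 0.118 -0.001
0.91 0.34 0.17 0.000 0.118 -0.001
0.88 0.34 0.28 0.000 0.118 -0.001
0.84 0.34 0.38 0.000 0.118 -0.001
```

Call:
jog_arm:
  rows: "0 0.9 0.2 -0.2 0 0.118 0;0 0.9 0.2 -0.1 0 0.118 0;0 0.9 0.3 0 0 0.118 0;0 0.9 0.3 0.1 0 0.118 0;0 0.9 0.3 0.2 0 0.118 0;0 0.9 0.3 0.3 0 0.118 0;0 0.8 0.3 0.5 0 0.1 0;0 0 0 0 0 0 0"

```text
time: 11.05
tcp_pos: [487.6, -58.0, 61.4]
eef_rot: [-1.578, -0.002, 1.152]
wrist_force: [0.3, 0.4, -0.3]
grip_width: -0.1
```

Run:
```python
from h import *
o=st(); print(injig(o['tcp_pos'])); plan(jig(-8,-62,3),RP)
```

```text
t 11.05 p [487.6 -58.   61.4] F [ 0.3  0.4 -0.3] M [-0.04 -0.04 -0.02] w -0.1 q [ 0.21  0.36 -0.54  0.   -0.66 -2.21]
[-14.16946119 -71.19040267  43.66199888]
n 2 dist 42.1 ang 0.019
-0.30 2.04 -0.45 0.004 -0.009 0.001
-0.31 2.03 -0.45 0.004 -0.009 0.001
```

Call:
jog_arm:
  rows: "0 -0.2 1.8 -0.4 0.004 -0.009 0;0 0 1.5 0 0 -0.009 0;0 0 0.5 0 0 0 0;0 0 0.1 0 0 0 0"

```text
time: 11.45
tcp_pos: [493.3, -60.7, 22.6]
eef_rot: [-1.579, -0.005, 1.18]
wrist_force: [-0.2, -0.4, -0.2]
grip_width: 0.2
```

Run:
```python
from h import *
o=st(); print(injig(o['tcp_pos'])); plan(jig(-8,-55,3),RP)
```

```text
t 11.45 p [493.3 -60.7  22.6] F [-0.2 -0.4 -0.2] M [ 0.01  0.09 -0.04] w 0.2 q [ 0.21  0.43 -0.56  0.   -0.57 -2.17]
[-13.91877809 -64.94507265   4.93063643]
n 1 dist 11.7 ang 0.015
-0.60 0.20 -0.99 0.008 0.011 0.005
```

Call:
jog_arm:
  rows: "0 -0.3 0.2 -0.6 0.008 0.011 0;0 -0.2 0 -0.5 0 0 0;0 0 0 -0.4 0 0 0;0 0 0 -0.3 0 0 0;0 0 0 -0.3 0 0 0"

```text
time: 11.95
tcp_pos: [511.5, -74.7, 21.7]
eef_rot: [-1.569, -0.006, 1.169]
wrist_force: [-2.1, 0.6, -0.2]
grip_width: 0.1
```

Run:
```python
from h import *
o=st(); print(injig(o['tcp_pos']), 'Fj',(o['wrist_force']@np.c_[XJ,YJ,Z]).round(1))
```

```text
t 11.95 p [511.5 -74.7  21.7] F [-2.1  0.6 -0.2] M [0.32 0.6  0.06] w 0.1 q [ 0.17  0.46 -0.5  -0.01 -0.61 -2.13]
[ -8.09216404 -42.64359495   4.04552072] Fj [ 0.3 -2.2 -0.2]
```

Call:
jog_arm:
  rows: "0 0 0.1 -0.3 0 0 0;0 0 0 -0.3 0 0 0;0 0 0 -0.3 0 0 0"

```text
time: 12.25
tcp_pos: [512.4, -77.3, 19.9]
eef_rot: [-1.553, -0.0, 1.166]
wrist_force: [-8.4, 8.5, 6.6]
grip_width: -0.0
```

Run:
```python
from h import *
o=st(); print(injig(o['tcp_pos']), 'Fj',(o['wrist_force']@np.c_[XJ,YJ,Z]).round(1))
```

```text
t 12.25 p [512.4 -77.3  19.9] F [-8.4  8.5  6.6] M [2.31 2.17 0.01] w -0.0 q [ 0.16  0.47 -0.48 -0.02 -0.63 -2.12]
[ -6.04772406 -40.81076893   2.17138735] Fj [ -4.6 -11.1   6.6]
```

Call:
jog_arm:
  rows: "0 0 -0.2 -0.2 -0.015 0 0;0 0 0 -0.3 0 0 0;0 0 0 -0.35 0 0 0"

```text
time: 12.55
tcp_pos: [511.7, -78.6, 19.5]
eef_rot: [-1.551, 0.005, 1.164]
wrist_force: [-8.9, 9.9, 6.9]
grip_width: -0.0
```

Run:
```python
from h import *
o=st(); print(injig(o['tcp_pos']), 'Fj',(o['wrist_force']@np.c_[XJ,YJ,Z]).round(1))
```

```text
t 12.55 p [511.7 -78.6  19.5] F [-8.9  9.9  6.9] M [2.48 2.58 0.06] w -0.0 q [ 0.16  0.47 -0.48 -0.01 -0.63 -2.13]
[ -4.60403359 -40.97276146   1.80405169] Fj [ -5.6 -12.1   6.9]
```

Call:
jog_arm:
  rows: "0 0 -0.1 0.8 -0.015 0 0;0 0 -1 1.5 0 0 0;0 0 -3 2 0 0 0;0 0 -4 2 0 0 0;0 0 -2 0 0 0 0;0 0 0 0 0 0 0"

```text
time: 13.15
tcp_pos: [456.8, -52.0, 124.6]
eef_rot: [-1.574, 0.002, 1.168]
wrist_force: [1.4, 0.5, 0.2]
grip_width: 0.2
```

```bash
cat >> h.py <<'E'
def look(tag):
    o=st(); print(injig(o['tcp_pos'])); Tt=T_tool(o)
    p,d=capture('wrist'); cv2.imwrite(f'pics/{tag}.png',p); m=camera_model('wrist'); C=cloud(d,m,Tt@np.array(m['tool_from_camera'])); np.savez(tag+'.npz',p=p,d=d,C=C)
    S=(C-SEAT)@np.c_[XJ,YJ,Z]; return p,d,S
E
python3 - <<'E'
from h import *
p,d,S=look('w6')
cv2.imwrite('pics/w6b.png',cv2.resize(p[:260],None,fx=1.5,fy=1.5))
m=(d>0)&(S[...,2]>13)&(S[...,2]<18)&(S[...,0]>-100)&(S[...,0]<110)&(S[...,1]<60)&(S[...,1]>-60); P=S[m]
for lo in range(-100,100,10):
    w=P[(P[:,0]>=lo)&(P[:,0]<lo+10)]
    if len(w)>5:
        h=np.histogram(w[:,1],bins=np.arange(-45,61,2))[0]; print(lo,len(w),w[:,1].min().round(1),'z',np.median(w[:,2]).round(1),h.tolist())
E
```

```text
t 13.15 p [456.8 -52.  124.6] F [1.4 0.5 0.2] M [ 0.05 -0.07 -0.03] w 0.2 q [ 0.24  0.22 -0.54  0.   -0.81 -2.22]
[  -7.61714382 -101.87942517  106.92183721]
-100 133 -30.0 z 13.9 [0, 0, 0, 0, 0, 0, 0, 2, 12, 13, 15, 6, 9, 10, 9, 11, 7, 9, 12, 10, 7, 1, 0, 0, 0, 0, 0, 0, 0, 0, 0, 0, 0, 0, 0, 0, 0, 0, 0, 0, 0, 0, 0, 0, 0, 0, 0, 0, 0, 0, 0, 0]
-90 142 -29.3 z 13.9 [0, 0, 0, 0, 0, 0, 0, 2, 16, 17, 15, 13, 16, 10, 14, 12, 12, 9, 6, 0, 0, 0, 0, 0, 0, 0, 0, 0, 0, 0, 0, 0, 0, 0, 0, 0, 0, 0, 0, 0, 0, 0, 0, 0, 0, 0, 0, 0, 0, 0, 0, 0]
-80 150 -33.3 z 15.7 [0, 0, 0, 0, 0, 4, 21, 18, 18, 14, 15, 16, 15, 15, 11, 3, 0, 0, 0, 0, 0, 0, 0, 0, 0, 0, 0, 0, 0, 0, 0, 0, 0, 0, 0, 0, 0, 0, 0, 0, 0, 0, 0, 0, 0, 0, 0, 0, 0, 0, 0, 0]
-70 166 -33.4 z 15.7 [0, 0, 0, 0, 0, 2, 27, 19, 15, 18, 16, 19, 15, 20, 10, 5, 0, 0, 0, 0, 0, 0, 0, 0, 0, 0, 0, 0, 0, 0, 0, 0, 0, 0, 0, 0, 0, 0, 0, 0, 0, 0, 0, 0, 0, 0, 0, 0, 0, 0, 0, 0]
-60 214 -33.4 z 15.7 [0, 0, 0, 0, 0, 1, 22, 18, 19, 19, 15, 14, 21, 16, 14, 19, 15, 12, 9, 0, 0, 0, 0, 0, 0, 0, 0, 0, 0, 0, 0, 0, 0, 0, 0, 0, 0, 0, 0, 0, 0, 0, 0, 0, 0, 0, 0, 0, 0, 0, 0, 0]
-50 1
[... 1133 characters left out ...]
 15, 14, 18, 15, 18, 17, 14, 13, 8, 6, 5, 0, 0, 0, 0, 0, 0, 0, 0, 0, 0, 0, 0, 0, 0, 0, 0, 0, 0, 0, 0, 0, 0, 0, 0, 0, 0, 0, 0, 0, 0, 0, 0, 0]
50 143 -31.8 z 15.7 [0, 0, 0, 0, 0, 0, 4, 25, 19, 14, 15, 20, 16, 13, 17, 0, 0, 0, 0, 0, 0, 0, 0, 0, 0, 0, 0, 0, 0, 0, 0, 0, 0, 0, 0, 0, 0, 0, 0, 0, 0, 0, 0, 0, 0, 0, 0, 0, 0, 0, 0, 0]
60 159 -30.8 z 15.8 [0, 0, 0, 0, 0, 0, 0, 29, 16, 18, 16, 18, 16, 17, 14, 11, 4, 0, 0, 0, 0, 0, 0, 0, 0, 0, 0, 0, 0, 0, 0, 0, 0, 0, 0, 0, 0, 0, 0, 0, 0, 0, 0, 0, 0, 0, 0, 0, 0, 0, 0, 0]
70 203 -31.4 z 15.8 [0, 0, 0, 0, 0, 0, 1, 30, 13, 16, 17, 16, 16, 15, 14, 19, 18, 11, 11, 4, 2, 0, 0, 0, 0, 0, 0, 0, 0, 0, 0, 0, 0, 0, 0, 0, 0, 0, 0, 0, 0, 0, 0, 0, 0, 0, 0, 0, 0, 0, 0, 0]
```

View pics/w6.png

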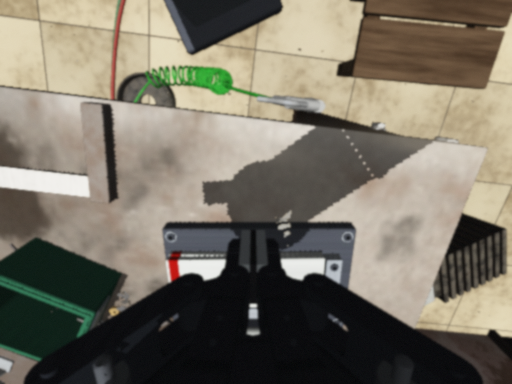

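```bash
cat > chk.py <<'E'
from h import *
import sys
z=np.load(sys.argv[1]+'.npz'); S=(z['C']-SEAT)@np.c_[XJ,YJ,Z]; d=z['d']
def edge(zlo,zhi,ax,side,rng,clip,step=8):
    o=1-ax; out=[]
    m=(d>0)&(S[...,2]>zlo)&(S[...,2]<zhi)&(S[...,ax]>clip[0])&(S[...,ax]<clip[1]); P=S[m]
    for lo in np.arange(*rng,step):
        w=P[(P[:,o]>=lo)&(P[:,o]<lo+step)]
        if len(w)>8: out.append((lo+step/2, np.percentile(w[:,ax],2 if side<0 else 98)))
    out=np.array(out)
    if len(out)<3: return None
    c=np.polyfit(out[:,0],out[:,1],1); r=out[:,1]-np.polyval(c,out[:,0]); k=abs(r)<max(.6,np.std(r)*1.5); c=np.polyfit(out[k,0],out[k,1],1)
    return c.round(4),len(out),np.std(out[k,1]-np.polyval(c,out[k,0])).round(2)
print('plate -y edge',edge(14,18,1,-1,(-76,80),(-45,0)))
print('base -y edge',edge(-2,2,1,-1,(-105,85),(-65,-40)))
print('plate +x end',edge(14,18,0,1,(-30,28),(50,100)))
print('base +x end',edge(-2,2,0,1,(-50,70),(70,100)))
print('base -x end',edge(-2,2,0,-1,(-50,70),(-125,-95)))
E
python3 chk.py w6
```

```text
plate -y edge (array([ 1.64000e-02, -3.15644e+01]), 13, np.float64(0.15))
base -y edge (array([ 4.00000e-04, -5.71605e+01]), 24, np.float64(0.47))
plate +x end (array([2.90000e-02, 7.98502e+01]), 3, np.float64(0.12))
base +x end (array([-2.3000e-03,  8.5222e+01]), 5, np.float64(0.37))
base -x end (array([-2.800000e-03, -1.127654e+02]), 10, np.float64(0.19))
```

Run:
```python
from h import *
plan(jig(-45,-56,20),RP)
```

```text
n 3 dist 104.7 ang 0.004
1.28 2.85 -1.55 0.000 -0.001 -0.001
1.27 2.85 -1.55 0.000 -0.001 -0.001
1.27 2.85 -1.55 0.000 -0.001 -0.001
```

Call:
jog_arm:
  rows: "0 1.3 2.5 -1.4 0 0 0;0 1.3 2.5 -1.4 0 0 0;0 1.0 2 -1.0 0 0 0;0 0 0.8 0 0 0 0;0 0 0 0 0 0 0"

```text
time: 13.7
tcp_pos: [507.1, -34.4, 39.7]
eef_rot: [-1.572, 0.003, 1.166]
wrist_force: [0.1, -0.5, -0.1]
grip_width: 0.0
```

Run:
```python
from h import *
o=st(); print(injig(o['tcp_pos'])); plan(jig(-45,-48,4),RP)
```

```text
t 13.7 p [507.1 -34.4  39.7] F [ 0.1 -0.5 -0.1] M [ 0.05  0.04 -0.02] w 0.0 q [ 0.25  0.42 -0.51  0.   -0.64 -2.23]
[-43.48249911 -62.48231273  21.97954455]
n 1 dist 23.1 ang 0.004
0.16 1.80 -1.45 0.001 -0.003 -0.003
```

Call:
jog_arm:
  rows: "0 0.1 1.5 -0.3 0 0 0;0 0 0.4 -0.8 0 0 0;0 0 0 -0.5 0 0 0;0 0 0 -0.3 0 0 0"

```text
time: 14.1
tcp_pos: [525.0, -42.4, 21.2]
eef_rot: [-1.572, 0.003, 1.166]
wrist_force: [-0.2, 0.2, -0.2]
grip_width: 0.0
```

Run:
```python
from h import *
o=st(); print(injig(o['tcp_pos']), 'Fj',(o['wrist_force']@np.c_[XJ,YJ,Z]).round(1)); plan(jig(-45,-42,4),RP)
```

```text
t 14.1 p [525.  -42.4  21.2] F [-0.2  0.2 -0.2] M [-0.04 -0.02  0.01] w 0.0 q [ 0.23  0.47 -0.48  0.01 -0.62 -2.21]
[-43.16564171 -42.8857415    3.51746052] Fj [-0.2 -0.3 -0.2]
n 1 dist 2.1 ang 0.004
0.18 -0.05 -0.09 0.001 -0.003 -0.003
```

Call:
jog_arm:
  rows: "0 0 -0.1 -0.2 0 0 0;0 0 0 -0.2 0 0 0;0 0 0 -0.2 0 0 0"

```text
time: 14.4
tcp_pos: [526.9, -43.9, 22.8]
eef_rot: [-1.565, 0.003, 1.163]
wrist_force: [-4.7, 6.9, 1.1]
grip_width: -0.4
```

Run:
```python
from h import *
o=st(); print(injig(o['tcp_pos']), 'Fj',(o['wrist_force']@np.c_[XJ,YJ,Z]).round(1)); plan(jig(-45,-42,4),RP)
```

```text
t 14.4 p [526.9 -43.9  22.8] F [-4.7  6.9  1.1] M [1.98 1.28 0.06] w -0.4 q [ 0.22  0.48 -0.47 -0.   -0.63 -2.2 ]
[-42.46571478 -40.54219276   5.11077945] Fj [-4.5 -7.   1.1]
n 1 dist 3.1 ang 0.01
0.25 0.11 0.15 -0.006 -0.007 -0.003
```

Call:
jog_arm:
  rows: "0 0.15 0.1 -0.3 0 0 0;0 0.15 0 -0.35 0 0 0;0 0.1 0 -0.4 0 0 0;0 0.1 0 -0.4 0 0 0"

```text
time: 14.8
tcp_pos: [526.8, -43.7, 22.1]
eef_rot: [-1.536, 0.015, 1.159]
wrist_force: [-9.0, 7.4, 6.5]
grip_width: 0.5
```

Run:
```python
from h import *
o=st(); print(injig(o['tcp_pos']), 'Fj',(o['wrist_force']@np.c_[XJ,YJ,Z]).round(1)); plan(jig(-45,-42,4),RP)
```

```text
t 14.8 p [526.8 -43.7  22.1] F [-9.   7.4  6.5] M [ 2.35  2.51 -0.03] w 0.5 q [ 0.22  0.49 -0.44 -0.01 -0.68 -2.19]
[-42.60186355 -40.712461     4.37416202] Fj [ -3.3 -11.2   6.5]
n 1 dist 2.7 ang 0.039
0.24 0.04 0.13 -0.035 -0.011 -0.015
```

Call:
jog_arm:
  rows: "0 0.15 0 -0.4 -0.04 -0.01 -0.01;0 0.15 0 -0.4 -0.02 0 0;0 0.1 -0.1 -0.5 -0.02 0 0;0 0.1 0 -0.5 -0.02 0 0"

```text
time: 15.2
tcp_pos: [526.9, -44.7, 21.0]
eef_rot: [-1.605, 0.018, 1.162]
wrist_force: [-11.6, 12.9, 7.5]
grip_width: -0.2
```

Run:
```python
from h import *
o=st(); print(injig(o['tcp_pos']), 'Fj',(o['wrist_force']@np.c_[XJ,YJ,Z]).round(1)); plan(jig(-45,-42,4),RP)
```

```text
t 15.2 p [526.9 -44.7  21. ] F [-11.6  12.9   7.5] M [3.53 3.46 0.04] w -0.2 q [ 0.24  0.47 -0.52  0.07 -0.57 -2.28]
[-41.73905498 -40.15981579   3.28254499] Fj [ -7.3 -15.7   7.5]
n 1 dist 3.8 ang 0.04
0.32 -0.08 0.18 0.034 -0.007 -0.018
```

Call:
jog_arm:
  rows: "0 0.1 0 0.8 0.03 0 -0.018;0 0 -1 1.2 0 0 0;0 0 -3 0.5 0 0 0;0 0 -3 0 0 0 0;0 -0.5 0 0 0 -0.12 0;0 -1.5 0 -0.2 0 -0.13 0;0 -1.5 0 -0.3 0 -0.13 0;0 -1.5 0 -0.5 0 -0.13 0;0 -1.5 0 0 0 -0.13 0;0 0 0 0 0 0 0"

```text
time: 16.2
tcp_pos: [508.2, -99.1, 101.6]
eef_rot: [-1.588, 0.004, 1.834]
wrist_force: [-0.3, 0.1, 0.3]
grip_width: 0.1
```

```bash
python3 - <<'E'
from h import *
p,d,S=look('w7'); plan(jig(112,0,60),RJ)
E
python3 chk.py w7
```

```text
t 16.2 p [508.2 -99.1 101.6] F [-0.3  0.1  0.3] M [-0.01  0.04 -0.04] w 0.1 q [ 0.12  0.33 -0.44  0.   -0.78 -1.43]
[ 15.63443069 -36.18933643  83.93970016]
n 7 dist 106.2 ang 0.909
-1.41 0.34 0.45 0.002 -0.130 -0.002
-1.34 0.34 0.62 0.002 -0.130 -0.002
-1.25 0.34 0.79 0.002 -0.130 -0.002
-1.14 0.34 0.95 0.002 -0.130 -0.002
-1.01 0.34 1.09 0.002 -0.130 -0.002
-0.86 0.34 1.21 0.002 -0.130 -0.002
-0.69 0.34 1.31 0.002 -0.130 -0.002
plate -y edge (array([-1.00000e-04, -3.07488e+01]), 20, np.float64(0.14))
base -y edge (array([-1.00000e-04, -5.66739e+01]), 24, np.float64(0.12))
plate +x end (array([-1.60000e-03,  7.98727e+01]), 8, np.float64(0.11))
base +x end (array([-2.00000e-04,  8.59872e+01]), 15, np.float64(0.13))
base -x end (array([-7.300000e-03, -1.126024e+02]), 5, np.float64(0.26))
```

View pics/w7.png

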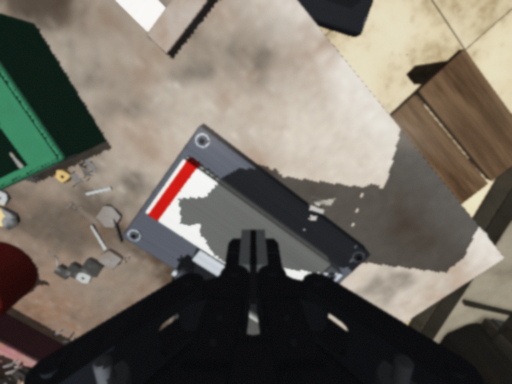

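Call:
jog_arm:
  rows: "0 -1.4 0 0.5 0 -0.13 0;0 -1.3 0 0.6 0 -0.13 0;0 -1.2 0 0.8 0 -0.13 0;0 -1.1 0 1.0 0 -0.13 0;0 -1.0 0 1.1 0 -0.13 0;0 -0.9 0.8 1.2 0 -0.13 0;0 -0.7 0.8 1.3 0 -0.11 0;0 0 0 0 0 0 0"

```text
time: 17.05
tcp_pos: [505.1, -200.4, 88.6]
eef_rot: [-1.581, 0.022, 2.746]
wrist_force: [0.4, 0.8, 0.8]
grip_width: -0.2
```

Run:
```python
from h import *
o=st(); print(injig(o['tcp_pos'])); plan(jig(104,0,4),RJ)
```

```text
t 17.05 p [ 505.1 -200.4   88.6] F [0.4 0.8 0.8] M [0.   0.07 0.01] w -0.2 q [-0.08  0.39 -0.39 -0.   -0.77 -0.31]
[110.07173621   0.58880011  70.90386203]
n 2 dist 67.2 ang 0.025
0.10 3.35 -0.27 0.005 0.003 -0.011
0.07 3.35 -0.29 0.005 0.003 -0.011
```

Call:
jog_arm:
  rows: "0 0 2.5 0 0.005 0.003 -0.011;0 0 2.5 0 0.005 0.003 -0.011;0 0 0.8 -0.1 0 0 0;0 0 0.2 -0.2 0 0 0;0 0 0 0 0 0 0"

```text
time: 17.55
tcp_pos: [510.1, -194.8, 30.6]
eef_rot: [-1.573, 0.006, 2.73]
wrist_force: [0.8, 0.2, 0.4]
grip_width: 0.1
```

Run:
```python
from h import *
o=st(); print(injig(o['tcp_pos'])); plan(jig(92,0,4),RJ)
```

```text
t 17.55 p [ 510.1 -194.8   30.6] F [0.8 0.2 0.4] M [-0.02 -0.04  0.02] w 0.1 q [-0.07  0.48 -0.43  0.   -0.65 -0.34]
[103.02615866   2.94757832  12.93448693]
n 1 dist 14.5 ang 0.012
0.31 0.89 -1.10 0.002 -0.010 -0.006
```

Call:
jog_arm:
  rows: "0 0.3 0.8 0 0 -0.01 -0.006;0 0 0.1 -0.4 0 0 0;0 0 0 -0.4 0 0 0;0 0 0 -0.2 0 0 0"

```text
time: 17.95
tcp_pos: [512.9, -183.4, 23.8]
eef_rot: [-1.574, 0.005, 2.74]
wrist_force: [0.2, -1.0, 0.3]
grip_width: -0.3
```

Run:
```python
from h import *
o=st(); print(injig(o['tcp_pos']), 'Fj',(o['wrist_force']@np.c_[XJ,YJ,Z]).round(1)); plan(jig(92,0,4),RJ)
```

```text
t 17.95 p [ 512.9 -183.4   23.8] F [ 0.2 -1.   0.3] M [-0.22  0.12  0.01] w -0.3 q [-0.05  0.49 -0.44 -0.   -0.64 -0.35]
[91.36931113  1.08293662  6.12031558] Fj [0.9 0.6 0.3]
n 1 dist 2.5 ang 0.006
0.11 0.21 0.06 0.004 -0.000 -0.005
```

Call:
jog_arm:
  rows: "0 0.1 0.2 0 0 0 0;0 0 0 -0.2 0 0 0;0 0 0 -0.3 0 0 0;0 0 0 -0.35 0 0 0"

```text
time: 18.35
tcp_pos: [511.5, -180.7, 22.6]
eef_rot: [-1.565, -0.001, 2.741]
wrist_force: [-3.6, -20.8, 1.4]
grip_width: 0.2
```

Run:
```python
from h import *
o=st(); print(injig(o['tcp_pos']), 'Fj',(o['wrist_force']@np.c_[XJ,YJ,Z]).round(1)); plan(jig(92,0,4),RJ)
```

```text
t 18.35 p [ 511.5 -180.7   22.6] F [ -3.6 -20.8   1.4] M [-5.97  1.1  -0.04] w 0.2 q [-0.04  0.49 -0.44  0.01 -0.64 -0.37]
[89.45920761 -1.23171899  4.85037774] Fj [20.5  4.8  1.4]
n 1 dist 2.9 ang 0.006
-0.12 0.09 0.25 -0.006 0.001 0.001
```

Call:
jog_arm:
  rows: "0 0 0 0.8 0 0 0;0 0 -0.5 1 0 0 0;0 0 -3 0.5 0 0 0;0 0 -4 0.5 0 0 0;0 0 -2 0 0 0 0;0 0 0 0 0 0 0"

```text
time: 18.95
tcp_pos: [499.3, -208.3, 120.9]
eef_rot: [-1.566, -0.003, 2.738]
wrist_force: [0.6, -0.2, 0.3]
grip_width: -0.3
```

```bash
python3 - <<'E'
from h import *
p,d,S=look('w8')
E
python3 chk.py w8
python3 - <<'E'
from h import *
for n in ['side','scene']:
    p,d=capture(n); m=camera_model(n); C=cloud(d,m,np.array(m['T'])); np.savez(n+'8.npz',p=p,d=d,C=C)
    cv2.imwrite(f'pics/{n}8.png',cv2.resize(p[120:240,200:330],None,fx=5,fy=5,interpolation=cv2.INTER_CUBIC))
E
```

```text
t 18.95 p [ 499.3 -208.3  120.9] F [ 0.6 -0.2  0.3] M [-0.02 -0.03  0.01] w -0.3 q [-0.09  0.35 -0.35  0.01 -0.87 -0.31]
[119.63070674  -1.65585285 103.23569821]
plate -y edge (array([ -0.2474, -15.3397]), 10, np.float64(3.04))
base -y edge (array([-1.6000e-03, -5.5734e+01]), 9, np.float64(0.26))
plate +x end (array([6.00000e-04, 7.87323e+01]), 5, np.float64(0.2))
base +x end (array([7.00000e-04, 8.62618e+01]), 15, np.float64(0.29))
base -x end None
```

View pics/w8.png

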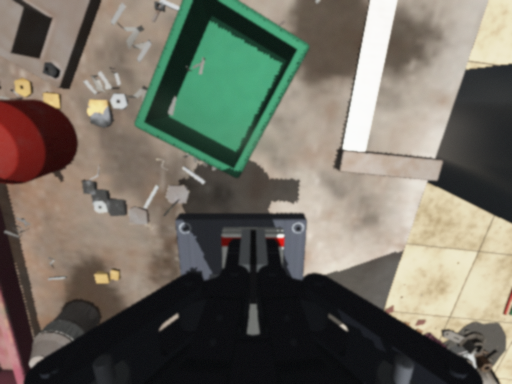

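View pics/side8.png

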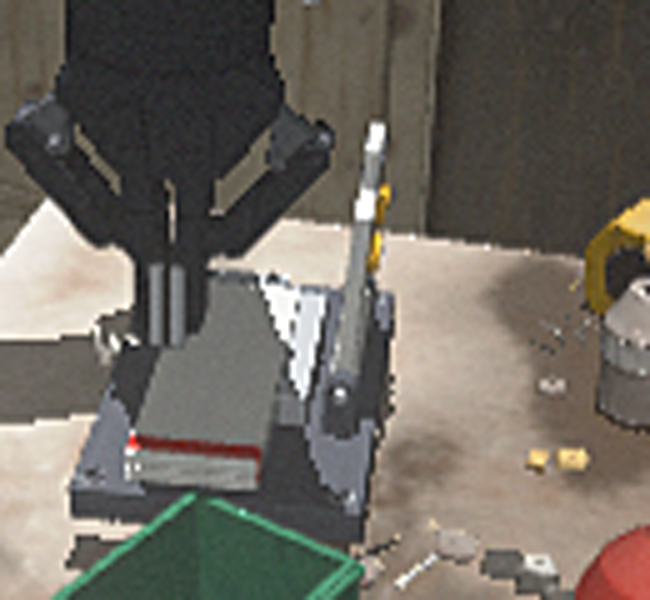

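View pics/scene8.png

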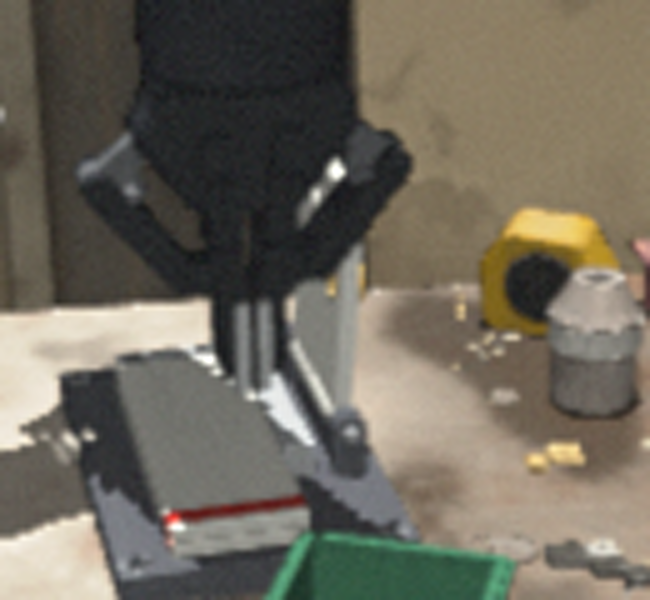

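```bash
for n in side8 scene8; do echo $n; python3 chk.py $n; done
python3 - <<'E'
from h import *
# y-extents of plate +x end part
z=np.load('w8.npz'); S=(z['C']-SEAT)@np.c_[XJ,YJ,Z]
m=(z['d']>0)&(S[...,2]>13.5)&(S[...,2]<18)&(S[...,0]>66)&(S[...,0]<80)&(abs(S[...,1])<45); P=S[m]
print(np.percentile(P[:,1],[.5,2,98,99.5]))
m=(z['d']>0)&(abs(S[...,2])<2)&(S[...,0]>60)&(S[...,0]<85)&(S[...,1]>-70)&(S[...,1]<90)&(z['p'].max(-1)<150); P=S[m]; print(np.percentile(P[:,1],[.5,2,98,99.5]))
E
```

```text
side8
plate -y edge (array([ -0.1223, -21.5287]), 16, np.float64(2.7))
base -y edge (array([ 2.29000e-02, -5.35641e+01]), 12, np.float64(1.41))
plate +x end (array([-3.95000e-02,  7.91641e+01]), 8, np.float64(0.21))
base +x end (array([-4.60000e-03,  8.74605e+01]), 13, np.float64(0.68))
base -x end None
scene8
plate -y edge (array([-1.21000e-02, -2.90678e+01]), 20, np.float64(0.71))
base -y edge (array([ 2.00000e-03, -5.44779e+01]), 20, np.float64(0.64))
plate +x end (array([1.0700e-02, 7.9651e+01]), 7, np.float64(0.62))
base +x end (array([-3.92000e-02,  8.66249e+01]), 12, np.float64(1.04))
base -x end None
[-31.90008293 -31.73921434  27.2082846   27.39953999]
[-55.77975479 -54.47242465  73.08862694  74.33235576]
```

Call:
jog_arm:
  rows: "0 0.5 0 -0.8 0 0.13 0;0 0.5 0 -0.8 0 0.13 0;0 0.6 0 -0.7 0 0.13 0;0 0.8 0 -0.6 0 0.13 0;0 1.0 0 -0.5 0 0.13 0;0 1.0 0 -0.4 0 0.13 0;0 1.1 0 -0.3 0 0.13 0;0 1.2 0 0 0 0.13 0;0 1.2 0 0 0 0.13 0;0 1.2 0 0.2 0 0.13 0"

```text
time: 20.1
tcp_pos: [473.6, -95.9, 99.9]
eef_rot: [-1.524, 0.007, 1.381]
wrist_force: [0.7, -0.9, -0.4]
grip_width: -0.1
```

Run:
```python
from h import *
o=st(); print(injig(o['tcp_pos'])); plan(jig(-15,-75,75),RP)
```

```text
t 20.1 p [473.6 -95.9  99.9] F [ 0.7 -0.9 -0.4] M [-0.01 -0.15  0.01] w -0.1 q [ 0.13  0.31 -0.47 -0.01 -0.83 -1.89]
[ 26.22257446 -69.24169389  82.17687411]
n 2 dist 42.2 ang 0.217
2.08 0.34 -0.17 -0.023 0.106 -0.006
2.08 0.35 0.06 -0.023 0.106 -0.006
```

Call:
jog_arm:
  rows: "0 1.9 0.3 -0.1 -0.023 0.106 -0.006;0 1.7 1 0 -0.02 0.09 -0.006;0 0 2 0 0 0 0;0 0 0 0 0 0 0"

```text
time: 20.5
tcp_pos: [478.9, -58.5, 60.1]
eef_rot: [-1.559, 0.005, 1.176]
wrist_force: [-0.1, -0.4, -1.9]
grip_width: 0.0
```

```bash
python3 - <<'E'
from h import *
p,d,S=look('w9'); plan(jig(-15,-60,20),RP)
E
python3 chk.py w9
```

```text
t 20.5 p [478.9 -58.5  60.1] F [-0.1 -0.4 -1.9] M [-0.04  0.06 -0.05] w 0.0 q [ 0.21  0.36 -0.54 -0.   -0.68 -2.18]
[-10.31847424 -79.0458752   42.4147217 ]
n 1 dist 30.0 ang 0.012
0.42 2.35 -1.81 -0.009 0.007 -0.004
plate -y edge (array([ -0.2224, -18.3585]), 8, np.float64(2.41))
base -y edge (array([-5.00000e-04, -5.70555e+01]), 20, np.float64(0.13))
plate +x end (array([-0.554 , 64.8865]), 4, np.float64(1.95))
base +x end (array([1.06000e-02, 8.57776e+01]), 4, np.float64(0.07))
base -x end (array([-3.00000e-03, -1.12742e+02]), 6, np.float64(0.14))
```

Call:
jog_arm:
  rows: "0 0.4 1.8 -0.6 -0.009 0.007 0;0 0 1.2 -0.8 0 0 0;0 0 0.4 -0.6 0 0 0;0 0 0.1 -0.3 0 0 0"

```text
time: 20.95
tcp_pos: [504.8, -64.8, 26.0]
eef_rot: [-1.572, 0.004, 1.17]
wrist_force: [-1.0, -0.3, 0.4]
grip_width: 0.1
```

Run:
```python
from h import *
o=st(); print(injig(o['tcp_pos']), 'Fj',(o['wrist_force']@np.c_[XJ,YJ,Z]).round(1)); plan(jig(-15,-43,4),RP)
```

```text
t 20.95 p [504.8 -64.8  26. ] F [-1.  -0.3  0.4] M [ 0.04  0.03 -0.05] w 0.1 q [ 0.19  0.45 -0.52  0.01 -0.6  -2.17]
[-14.57272302 -52.72184067   8.28164157] Fj [ 0.7 -0.8  0.4]
n 1 dist 10.6 ang 0.004
0.04 0.43 -0.97 0.001 0.001 -0.004
```

Call:
jog_arm:
  rows: "0 0 0.4 -0.5 0 0 0;0 0.1 0.1 -0.3 0 0 0;0 0.1 0 -0.2 0 0 0;0 0.15 0 -0.2 -0.005 0 0;0 0.2 0 -0.25 -0.005 0 0"

```text
time: 21.45
tcp_pos: [516.4, -67.5, 20.9]
eef_rot: [-1.572, 0.009, 1.166]
wrist_force: [-6.0, -0.3, 3.1]
grip_width: -0.3
```

Run:
```python
from h import *
o=st(); print(injig(o['tcp_pos']), 'Fj',(o['wrist_force']@np.c_[XJ,YJ,Z]).round(1)); plan(jig(-15,-43,4),RP)
```

```text
t 21.45 p [516.4 -67.5  20.9] F [-6.  -0.3  3.1] M [ 0.07  1.6  -0.09] w -0.3 q [ 0.19  0.47 -0.5   0.01 -0.61 -2.17]
[-16.68851036 -41.02825641   3.19465529] Fj [ 2.7 -5.4  3.1]
n 1 dist 2.7 ang 0.01
-0.17 -0.08 0.20 0.001 -0.003 -0.009
```

Good: the friction is now directed toward the end fence. Press harder.

Call:
jog_arm:
  rows: "0 0.15 -0.1 -0.3 -0.005 0 -0.005;0 0.2 -0.05 -0.4 -0.01 0 0;0 0.2 -0.05 -0.45 -0.01 0 0"

```text
time: 21.75
tcp_pos: [516.9, -67.8, 20.8]
eef_rot: [-1.575, 0.016, 1.162]
wrist_force: [-12.8, 6.4, 9.7]
grip_width: -0.0
```

Run:
```python
from h import *
o=st(); print(injig(o['tcp_pos']), 'Fj',(o['wrist_force']@np.c_[XJ,YJ,Z]).round(1)); plan(jig(-15,-43,4),RP)
```

```text
t 21.75 p [516.9 -67.8  20.8] F [-12.8   6.4   9.7] M [ 1.89  3.5  -0.03] w -0.0 q [ 0.19  0.47 -0.5   0.03 -0.6  -2.19]
[-16.6031029  -40.42221648   3.08246402] Fj [ -0.9 -14.3   9.7]
n 1 dist 3.2 ang 0.018
-0.16 -0.09 0.26 0.004 -0.007 -0.016
```

Call:
jog_arm:
  rows: "0 0 0 0.8 0 0 0;0 0 -1 1.2 0 0 0;0 0 -3 0.5 0 0 0;0 0 -3 0 0 0 0;0 -0.5 0 0 0 -0.12 0;0 -1.5 0 -0.2 0 -0.13 0;0 -1.5 0 -0.3 0 -0.13 0;0 -1.5 0 -0.5 0 -0.13 0;0 0 0 0 0 -0.13 0;0 0 0 0 0 0 0"

```text
time: 22.75
tcp_pos: [506.7, -104.3, 101.5]
eef_rot: [-1.603, 0.022, 1.835]
wrist_force: [-0.5, -0.3, 0.1]
grip_width: 0.1
```

```bash
python3 - <<'E'
from h import *
p,d,S=look('w10');
E
python3 chk.py w10
```

```text
t 22.75 p [ 506.7 -104.3  101.5] F [-0.5 -0.3  0.1] M [ 0.07  0.02 -0.05] w 0.1 q [ 0.12  0.33 -0.47  0.03 -0.75 -1.45]
[ 21.01738873 -35.45724579  83.821501  ]
plate -y edge (array([-7.00000e-04, -3.07155e+01]), 20, np.float64(0.2))
base -y edge (array([-4.00000e-04, -5.66126e+01]), 24, np.float64(0.09))
plate +x end (array([-6.7000e-03,  7.7792e+01]), 8, np.float64(0.13))
base +x end (array([-1.40000e-03,  8.59603e+01]), 15, np.float64(0.13))
base -x end (array([-9.100000e-03, -1.128406e+02]), 5, np.float64(0.26))
```

View pics/w10.png

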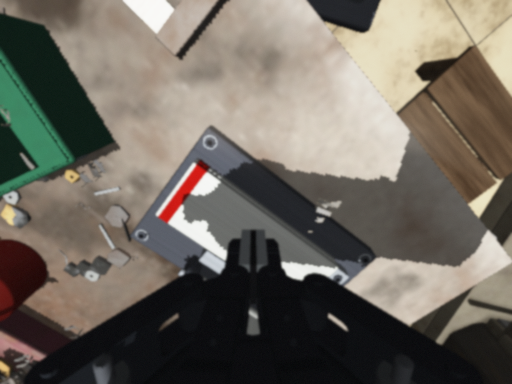

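Run:
```python
from h import *
for n in ['side','scene']:
    p,d=capture(n); m=camera_model(n); C=cloud(d,m,np.array(m['T'])); S=(C-SEAT)@np.c_[XJ,YJ,Z]
    cv2.imwrite(f'pics/{n}10.png',cv2.resize(p[120:240,200:330],None,fx=5,fy=5,interpolation=cv2.INTER_CUBIC))
    for a,b in [(1.5,4),(4,7),(7,9),(9,12),(12,14.5)]:
        w=S[(d>0)&(S[...,2]>a)&(S[...,2]<b)&(abs(S[...,1])<26)&(abs(S[...,0]-80)<5)]
        w2=S[(d>0)&(S[...,2]>a)&(S[...,2]<b)&(abs(S[...,1]+30)<5)&(abs(S[...,0])<75)]
        print(n,a,len(w),np.median(w[:,0]).round(2) if len(w) else 0, np.std(w[:,0]).round(2) if len(w) else 0,'| y',len(w2),np.median(w2[:,1]).round(2) if len(w2) else 0)
```

```text
side 1.5 18 79.14 1.08 | y 4 -33.32
side 4 30 78.73 1.33 | y 0 0
side 7 14 78.98 1.34 | y 0 0
side 9 24 78.61 1.2 | y 0 0
side 12 21 78.34 1.09 | y 2 -27.56
scene 1.5 25 79.48 1.21 | y 13 -29.5
scene 4 35 79.28 1.36 | y 15 -29.3
scene 7 13 79.06 1.33 | y 2 -29.18
scene 9 31 79.76 1.57 | y 10 -29.34
scene 12 27 78.72 1.25 | y 13 -29.27
```

View pics/scene10.png

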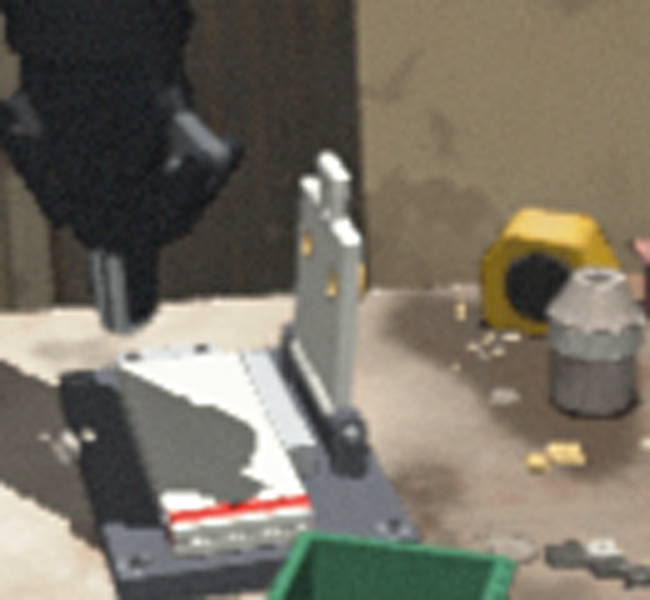

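View pics/side10.png

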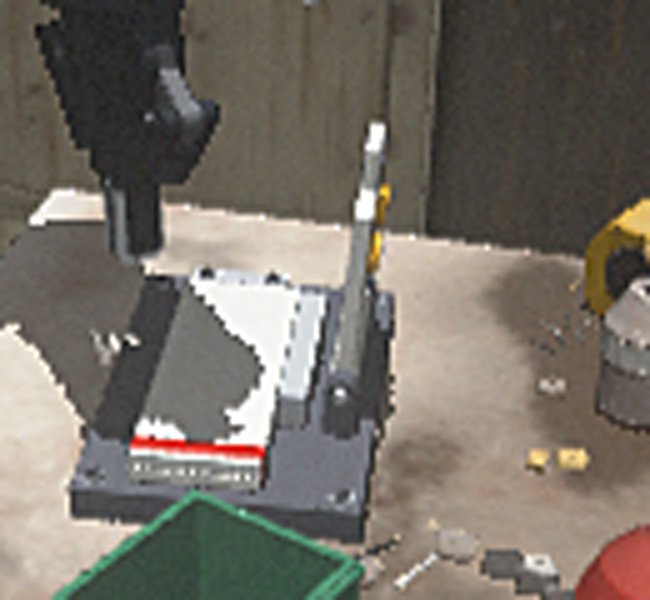

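Run:
```python
from h import *
for n in ['scene0','side0','wrist0']:
    C=np.load(f'{n[:-1]}C.npy'); z=np.load(n+'.npz'); S=(C-SEAT)@np.c_[XJ,YJ,Z]
    m=(z['d']>0)&(abs(S[...,0]+25)<50)&(abs(S[...,1]-60)<45)&(S[...,2]>45)&(S[...,2]<140); P=S[m]
    if len(P)<20: print(n,len(P)); continue
    t=P[P[:,2]>112]; l=P[(P[:,2]<104)]
    print(n,len(P),'tab x',np.percentile(t[:,0],[2,98]).round(1),'y',np.percentile(t[:,1],[2,50,98]).round(1),'ztop',P[:,2].max().round(1),'leaf x',np.percentile(l[:,0],[2,98]).round(1))
    for a in range(45,130,12):
        w=P[(P[:,2]>a)&(P[:,2]<a+12)]
        if len(w): print(a,np.percentile(w[:,1],[5,50,95]).round(1))
plan(jig(-25,20,160),RP)
```

```text
scene0 434 tab x [-37.6  -9.6] y [62.5 65.  70.1] ztop 130.3 leaf x [-64.5  17.6]
45 [57.  58.  63.6]
57 [58.1 59.1 64.7]
69 [59.  60.  66.5]
81 [59.9 60.8 69.3]
93 [60.8 61.7 68.6]
105 [61.6 63.8 69.3]
117 [62.7 64.9 70. ]
129 [65.4 66.2 67.4]
side0 206 tab x [-34.7  -9.1] y [64.4 69.  73.6] ztop 130.5 leaf x [-48.1  17.3]
45 [60.3 63.8 67.1]
57 [59.9 64.4 67.3]
69 [61.7 67.3 73.8]
81 [63.4 70.9 74.9]
93 [63.1 67.5 70.4]
105 [64.4 67.2 71.2]
117 [64.6 70.  73.4]
129 [66.3 68.3 71.4]
wrist0 1654 tab x [-40.8 -13.3] y [61.4 66.3 71.4] ztop 131.1 leaf x [-64.8  12.1]
45 [56.2 56.6 57. ]
57 [57.1 57.5 57.9]
69 [58.  58.5 59. ]
81 [59.  70.2 72.5]
93 [59.8 60.2 60.5]
105 [60.9 64.4 68.4]
117 [61.9 67.1 71.3]
129 [63.5 66.1 69. ]
n 6 dist 105.5 ang 0.665
-0.00 -1.24 -1.25 0.006 0.111 -0.002
0.14 -1.25 -1.23 0.006 0.111 -0.002
0.27 -1.25 -1.20 0.006 0.111 -0.002
0.41 -1.26 -1.16 0.006 0.111 -0.002
0.53 -1.27 -1.10 0.006 0.111 -0.002
0.65 -1.27 -1.02 0.006 0.111 -0.002
```

Call:
jog_arm:
  rows: "0 0 -2 0 0 0.111 0;0 0.2 -3 -0.3 0 0.111 0;0 0.5 -3 -0.8 0.006 0.111 0;0 0.8 -2 -1.2 0.006 0.111 0;0 1 -1 -1.2 0.006 0.111 0;0 1 0 -1 0 0.1 0;0 0 0 0 0 0 0"

```text
time: 23.6
tcp_pos: [553.4, -70.8, 216.6]
eef_rot: [-1.592, 0.001, 1.142]
wrist_force: [-1.2, 0.8, -0.8]
grip_width: -0.4
```

Run:
```python
from h import *
o=st(); print(injig(o['tcp_pos'])); plan(jig(-24,98,175),RP)
```

```text
t 23.6 p [553.4 -70.8 216.6] F [-1.2  0.8 -0.8] M [-0.    0.09  0.02] w -0.4 q [ 0.17  0.27 -0.2   0.01 -1.08 -2.18]
[-28.11478839  -5.58176969 198.86004353]
n 3 dist 106.4 ang 0.035
-0.04 0.87 -3.44 0.007 -0.009 -0.000
-0.07 0.85 -3.44 0.007 -0.009 -0.000
-0.11 0.82 -3.45 0.007 -0.009 -0.000
```

Call:
jog_arm:
  rows: "0 -0.1 0.3 -3.4 0.007 -0.009 0;0 -0.1 0.5 -3.4 0.007 -0.009 0;0 -0.1 0.8 -3 0.007 -0.009 0;0 0 0.3 -0.5 0 0 0;0 0 0 0 0 0 0"

```text
time: 24.1
tcp_pos: [646.0, -115.3, 196.5]
eef_rot: [-1.567, 0.002, 1.177]
wrist_force: [0.1, 0.1, 0.2]
grip_width: -0.2
```

Run:
```python
from h import *
o=st(); print(injig(o['tcp_pos'])); plan(jig(-24,96,116),RP)
```

```text
t 24.1 p [ 646.  -115.3  196.5] F [0.1 0.1 0.2] M [ 0.09  0.03 -0.01] w -0.2 q [ 0.07  0.46  0.04 -0.   -1.16 -2.03]
[-23.3413421   97.04374702 178.81869601]
n 2 dist 62.8 ang 0.009
0.04 3.14 0.04 -0.002 0.004 -0.001
0.04 3.14 0.05 -0.002 0.004 -0.001
```

Call:
jog_arm:
  rows: "0 0 2.5 0 0 0 0;0 0 2.2 0 0 0 0;0 0 0.8 0 0 0 0;0 0 0 0 0 0 0"

```text
time: 24.5
tcp_pos: [642.5, -114.1, 141.7]
eef_rot: [-1.567, 0.002, 1.18]
wrist_force: [0.5, -1.3, 0.5]
grip_width: -0.2
```

Run:
```python
from h import *
o=st(); print(injig(o['tcp_pos'])); plan(jig(-24,84,116),RP)
r,dl=96,4
for th in np.arange(1.65,-.01,-.15): print(round(th,2),'TCP y,z',round(60-r*np.cos(th)+dl*np.sin(th)+11,1),round(22+r*np.sin(th)+dl*np.cos(th),1))
```

```text
t 24.5 p [ 642.5 -114.1  141.7] F [ 0.5 -1.3  0.5] M [ 0.02 -0.    0.02] w -0.2 q [ 0.07  0.5  -0.04 -0.   -1.04 -2.03]
[-23.04560082  93.282145   123.98863892]
n 1 dist 12.3 ang 0.011
0.11 0.80 0.92 -0.004 0.010 -0.002
1.65 TCP y,z 82.6 117.4
1.5 TCP y,z 68.2 118.0
1.35 TCP y,z 53.9 116.5
1.2 TCP y,z 39.9 112.9
1.05 TCP y,z 26.7 107.3
0.9 TCP y,z 14.5 99.7
0.75 TCP y,z 3.5 90.4
0.6 TCP y,z -6.0 79.5
0.45 TCP y,z -13.7 67.4
0.3 TCP y,z -19.5 54.2
0.15 TCP y,z -23.3 40.3
0.0 TCP y,z -25.0 26.0
```

Call:
jog_arm:
  rows: "0 0 0.7 0.9 0 0 0;0 0 0 1.4 0 0 0;0 0 0.1 1.4 0 0 0;0 0 0.3 1.4 0 0 0;0 0 0 0 0 0 0"

```text
time: 25.0
tcp_pos: [596.9, -93.7, 137.8]
eef_rot: [-1.581, -0.002, 1.183]
wrist_force: [0.1, 0.6, -0.8]
grip_width: -0.1
```

Run:
```python
from h import *
o=st(); print(injig(o['tcp_pos']), 'Fj',(o['wrist_force']@np.c_[XJ,YJ,Z]).round(1)); plan(jig(-24,27,107),RP)
p,d=capture('side');cv2.imwrite('pics/side11.png',cv2.resize(p[90:240,190:370],None,fx=4,fy=4,interpolation=cv2.INTER_CUBIC))
```

```text
t 25.0 p [596.9 -93.7 137.8] F [ 0.1  0.6 -0.8] M [ 0.   -0.03 -0.01] w -0.1 q [ 0.11  0.42 -0.18  0.   -0.95 -2.07]
[-24.01673582  43.38524604 120.13391364] Fj [-0.6 -0.1 -0.8]
n 1 dist 21.0 ang 0.018
0.02 1.30 1.65 0.011 0.014 0.002
```

View pics/side11.png

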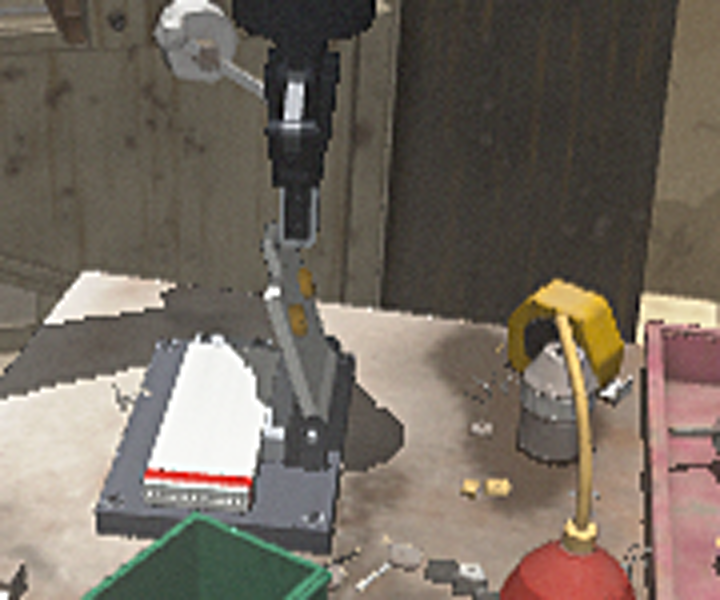

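Call:
jog_arm:
  rows: "0 0 0.8 0.9 0.011 0.01 0;0 0 0.8 1.3 0 0 0;0 0 0.8 1.2 0 0 0;0 0 0.9 1.1 0 0 0;0 0 0 0 0 0 0"

```text
time: 25.55
tcp_pos: [559.5, -76.5, 107.2]
eef_rot: [-1.58, -0.006, 1.172]
wrist_force: [0.3, -0.0, 0.2]
grip_width: 0.1
```

Run:
```python
from h import *
o=st(); print(injig(o['tcp_pos']), 'Fj',(o['wrist_force']@np.c_[XJ,YJ,Z]).round(1)); plan(jig(-24,-6,80),RP)
```

```text
t 25.55 p [559.5 -76.5 107.2] F [ 0.3 -0.   0.2] M [-0.03  0.04  0.04] w 0.1 q [ 0.15  0.4  -0.31 -0.   -0.85 -2.12]
[-25.23581556   2.19227658  89.51133328] Fj [-0.1  0.3  0.2]
n 1 dist 12.6 ang 0.011
-0.13 0.94 0.83 0.009 0.003 0.006
```

Call:
jog_arm:
  rows: "0 -0.1 1.0 0.8 0.009 0.003 0.006;0 0 1.1 0.7 0 0 0;0 0 1.2 0.5 0 0 0;0 0 1.0 0.2 0 0 0;0 0 0 0 0 0 0"

```text
time: 26.05
tcp_pos: [540.2, -68.6, 62.5]
eef_rot: [-1.572, 0.0, 1.167]
wrist_force: [-0.1, -0.6, 0.1]
grip_width: 0.3
```

Run:
```python
from h import *
o=st(); print(injig(o['tcp_pos']), 'Fj',(o['wrist_force']@np.c_[XJ,YJ,Z]).round(1)); plan(jig(-24,-24,32),RP)
p,d=capture('side');cv2.imwrite('pics/side12.png',cv2.resize(p[90:240,190:370],None,fx=4,fy=4,interpolation=cv2.INTER_CUBIC))
```

```text
t 26.05 p [540.2 -68.6  62.5] F [-0.1 -0.6  0.1] M [-0.02  0.02  0.  ] w 0.3 q [ 0.17  0.43 -0.4   0.   -0.73 -2.15]
[-24.95476585 -18.59440625  44.83172238] Fj [0.5 0.1 0.1]
n 1 dist 14.0 ang 0.002
-0.10 1.28 0.54 0.001 -0.002 -0.000
```

View pics/side12.png

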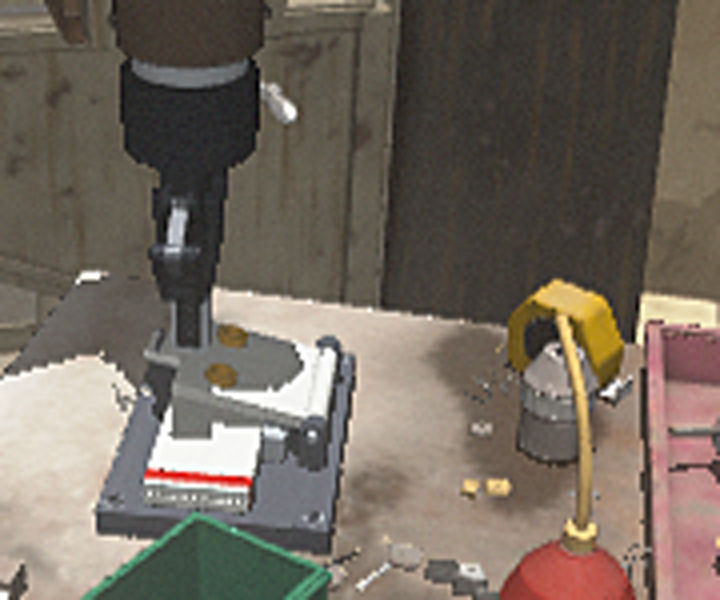

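Call:
jog_arm:
  rows: "0 -0.1 0.8 0.5 0 0 0;0 0 0.5 0.4 0 0 0;0 0 0.3 0.2 0 0 0;0 0 0.3 0 0 0 0;0 0 0 0 0 0 0"

```text
time: 26.6
tcp_pos: [531.3, -65.1, 43.7]
eef_rot: [-1.576, -0.002, 1.167]
wrist_force: [-0.1, -0.2, -0.4]
grip_width: -0.4
```

Run:
```python
from h import *
o=st(); print(injig(o['tcp_pos']), 'Fj',(o['wrist_force']@np.c_[XJ,YJ,Z]).round(1))
```

```text
t 26.6 p [531.3 -65.1  43.7] F [-0.1 -0.2 -0.4] M [-0.04  0.01 -0.03] w -0.4 q [ 0.18  0.45 -0.45  0.   -0.67 -2.16]
[-24.75520771 -28.16762588  25.97716837] Fj [ 0.2 -0.  -0.4]
```

Call:
jog_arm:
  rows: "0 0 0.2 0.1 0 0 0;0 0 0.2 0 0 0 0;0 0 0.25 0 0 0 0"

```text
time: 26.9
tcp_pos: [531.4, -65.0, 42.8]
eef_rot: [-1.578, -0.0, 1.171]
wrist_force: [-7.5, 2.7, 20.5]
grip_width: 0.4
```

Run:
```python
from h import *
o=st(); print(injig(o['tcp_pos']), 'Fj',(o['wrist_force']@np.c_[XJ,YJ,Z]).round(1))
```

```text
t 26.9 p [531.4 -65.   42.8] F [-7.5  2.7 20.5] M [ 0.87  2.06 -0.03] w 0.4 q [ 0.18  0.45 -0.45  0.01 -0.67 -2.16]
[-24.87160724 -28.16045869  25.09670816] Fj [ 0.4 -8.  20.5]
```

Hard stop at z = 25 (the expected shut top height), 20 N. Retreat straight up and check.

Call:
jog_arm:
  rows: "0 0 -0.5 0 0 0 0;0 0 -2 0 0 0 0;0 0 -4 0 0 0 0;0 0 -4 1 0 0 0;0 0 -2 2 0 0 0;0 0 0 3 0 0 0;0 0 0 2 0 0 0;0 0 0 0 0 0 0"

```text
time: 27.7
tcp_pos: [455.1, -32.7, 173.9]
eef_rot: [-1.579, -0.002, 1.169]
wrist_force: [0.2, -0.0, 0.2]
grip_width: 0.1
```

```bash
python3 - <<'E'
from h import *
p,d,S=look('w13')
for n in ['wrist','scene','side']:
    if n!='wrist':
        p,d=capture(n); m=camera_model(n); C=cloud(d,m,np.array(m['T'])); S=(C-SEAT)@np.c_[XJ,YJ,Z]; np.savez(n+'13.npz',p=p,d=d,C=C)
        cv2.imwrite(f'pics/{n}13.png',cv2.resize(p[140:300,190:390],None,fx=4,fy=4,interpolation=cv2.INTER_CUBIC))
    m=(d>0)&(S[...,0]>-62)&(S[...,0]<12)&(S[...,1]>-24)&(S[...,1]<45)&(S[...,2]>20)&(S[...,2]<35); P=S[m]
    if len(P)>20: print(n,len(P),np.linalg.lstsq(np.c_[P[:,:2],np.ones(len(P))],P[:,2],rcond=None)[0].round(4),np.median(P[:,2]))
E
python3 chk.py w13; python3 chk.py scene13
```

```text
t 27.7 p [455.1 -32.7 173.9] F [ 0.2 -0.   0.2] M [ 0.02 -0.04  0.06] w 0.1 q [ 0.29  0.15 -0.48  0.   -0.93 -2.26]
[ -24.73787684 -110.97448173  156.23636325]
wrist 134 [-1.70000e-03 -7.40000e-03  2.46399e+01] 24.782510250140366
scene 434 [ 8.00000e-04 -1.20000e-02  2.54593e+01] 24.914755664893296
side 449 [-4.10000e-03 -1.05000e-02  2.57533e+01] 25.367829513257494
plate -y edge (array([ 4.00000e-04, -3.12354e+01]), 13, np.float64(0.32))
base -y edge (array([-1.50000e-03, -5.69514e+01]), 24, np.float64(0.1))
plate +x end (array([2.90000e-03, 7.74344e+01]), 7, np.float64(0.21))
base +x end (array([1.48000e-02, 8.58916e+01]), 5, np.float64(0.05))
base -x end (array([-2.700000e-03, -1.126416e+02]), 10, np.float64(0.24))
plate -y edge (array([ 4.20000e-03, -2.83378e+01]), 9, np.float64(0.55))
base -y edge (array([-3.00000e-03, -5.46379e+01]), 20, np.float64(1.46))
plate +x end (array([-1.80000e-02,  8.08049e+01]), 8, np.float64(0.09))
base +x end (array([-4.72000e-02,  8.72983e+01]), 12, np.float64(0.73))
base -x end None
```

View pics/side13.png

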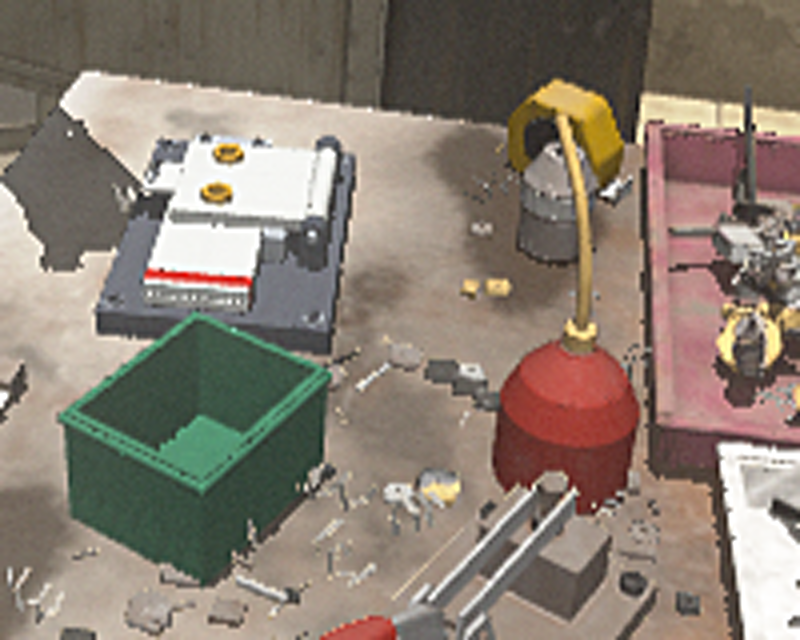

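View pics/scene13.png

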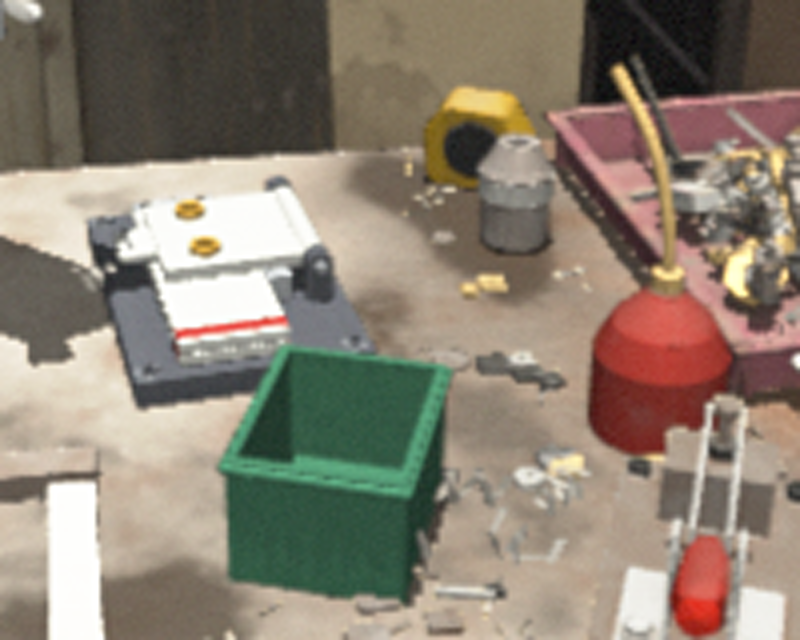

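View pics/w13.png

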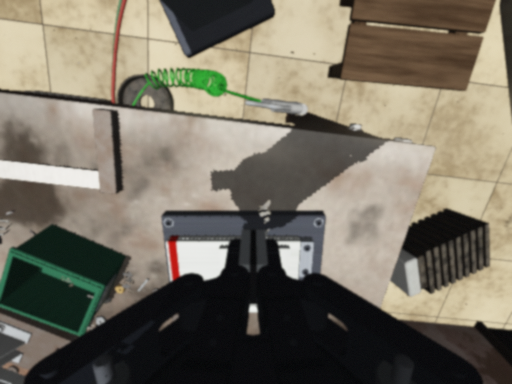

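Run:
```python
from h import *
for n in ['w13','scene13','side13']:
    z=np.load(n+'.npz'); S=(z['C']-SEAT)@np.c_[XJ,YJ,Z]; d=z['d']
    for nm,(x0,x1,y0,y1,a,b) in {'base':(-110,86,-54,74,-3,3),'plate':(22,78,-28,28,13,19),'leaf':(-62,12,-24,45,20,30)}.items():
        m=(d>0)&(S[...,0]>x0)&(S[...,0]<x1)&(S[...,1]>y0)&(S[...,1]<y1)&(S[...,2]>a)&(S[...,2]<b); P=S[m]; A=np.c_[P[:,:2],np.ones(len(P))]
        c=np.linalg.lstsq(A,P[:,2],rcond=None)[0]
        for _ in range(4):
            k=abs(A@c-P[:,2])<1; c=np.linalg.lstsq(A[k],P[k,2],rcond=None)[0]
        print(n,nm,k.sum(),c.round(4))
```

```text
w13 base 2525 [ 2.000e-04 -3.100e-03 -2.907e-01]
w13 plate 1333 [ 2.30000e-03 -4.40000e-03  1.57458e+01]
w13 leaf 121 [-1.00000e-03 -1.69000e-02  2.45318e+01]
scene13 base 567 [ 0.0006 -0.0007 -0.3206]
scene13 plate 270 [2.00000e-03 2.60000e-03 1.54788e+01]
scene13 leaf 296 [-3.70000e-03 -1.00000e-04  2.47068e+01]
side13 base 540 [-0.001   0.0008  0.1785]
side13 plate 260 [-5.60000e-03  8.40000e-03  1.64286e+01]
side13 leaf 299 [-4.70000e-03 -1.00000e-04  2.51202e+01]
```

Run:
```python
from h import *
a=np.load('scene0.npz')['p'].astype(int); b=np.load('scene13.npz')['p'].astype(int)
for nm,(x0,y0,x1,y1) in {'can':(335,155,378,252),'chuck':(308,172,330,204),'square':(165,250,216,312)}.items(): print(nm,np.abs(a-b)[y0:y1,x0:x1].mean().round(1))
print(finish_job())
```

```text
can 2.6
chuck 2.5
square 2.0
the job is handed in; nothing more can be done
None
```

The drill jig is loaded and the leaf is fully down, handed in at about 28 s of the 72 s allowed. I lifted both blanks from the bin in one grip by their long edges. I laid them flat one on the other on the jig base and pushed them against both fences. Then I swung the leaf over from behind its tab and pressed it down onto its stop.

**Seating:** the first push against the end fence pulled the stack about 1.5 mm off the long fence, so I pressed the long side again, to about 14 N. The end fence had been pressed to about 20 N before that.

| Check | Measured | Expected |
|---|---|---|
| Upper blank's long edge to jig base edge, before closing the leaf | 25.9 mm | 26 mm |
| Same, after closing | 25.7 mm | 26 mm |
| Upper blank's end to jig base end, before closing the leaf | 8.2 mm | 8 mm |
| Same, after closing | 8.5 mm | 8 mm |
| Leaf top above the base | about 25 mm | about 25 mm |

The lower blank's edges line up with the upper's to within about 1 mm in the fixed cameras.

**Leaf:** it reached a hard stop at about 20 N and stands level in the scene and side cameras. The wrist camera showed a slope of about 0.01 to 0.02 rad, but from few points, so I relied on the other two.

**Disagreements:** the after-closing edge figures are from the wrist camera. The scene camera put the two gaps at about 26.3 and 6.5 mm, and its edge fits were rougher.

**Bystanders:** the oil can, try square and drill chuck look the same in the before and after pictures, apart from image noise.

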